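# Weigh the piston that stands behind the spray cans

## Robot

A 6-joint arm with a two-finger parallel gripper is mounted at the origin on the work surface. World frame = base frame: x ahead of the robot, y to its left, z up, the work surface at z = 0. Lengths are in m, angles in degrees, forces in N, time in s.
With the tool pointing down it reaches from about 0.4 to 0.825 m from the base axis. Payload 7 kg.
Tool frame: the origin (TCP) lies midway between the tips of the shut fingers; the grasp point (between the pads) lies 19 mm behind it; x points along the fingers, z is the direction in which the jaws open and shut, and the axes are right-handed (so a half turn about x gives the same grasp; the last joint's range is limited). The gripper opens to 88 mm and grips with 3 to 60 N. Pads are 19 mm wide; open, the fingers measure 130 mm over their backs; the gripper's body (78 mm by 193 mm) begins 47 mm behind the grasp point.
Start: joints at [-51.56, 20.546, 0.682, 0, -70.136, -16.507], TCP at [0.252, -0.626, 0.227] pointing down, gripper open.
Joint ranges: [-176.03, 176.03], [-82.01, 121.73], [-58.28, 71.71], [-173.87, 95.51], [-174.79, -0.11], [-173.66, 173.66]. Speed limits (degrees/s): [136.94, 136.94, 172.46, 180, 180, 180].

## Interface

Orientations are given as [roll, pitch, yaw] about the fixed x, y, z axes, in that order (R = Rz(yaw) Ry(pitch) Rx(roll)).
In Python, from plant import get_state, capture, close_job gives the robot as it stands.
- The arm moves only by the tool play_rows, never from a script. Its argument "series" is one flat list of numbers, 4 for each row, row after row: the shift along the tool's x, y, z in m, then the turn about the tool's x in rad. In form: [tx, ty, tz, spin, tx, ty, tz, spin, ...]. A call has exactly 5 rows; each row shifts and turns the commanded pose from where the row before left it, along the tool's axes as they then stand; what a row does not reach is not made up. A row lasts 1/12 s, in which the tool goes at most 41.7 mm and 7.16 degrees, less where a joint would pass 70% of its speed; a pose out of reach is approached as far as the arm can. A call is refused whole if a number of a shift passes 0.0417 or a number of a turn 0.125, either way. A call with a gripper value outside its range is refused whole. "jaw" is the opening in per cent of the stroke, from 0 (shut) to 100 (fully open), set as the call begins (left out, the last holds). The fingers move at their own pace and stop on an object; "squeeze" is the grip in N (left out, the last holds). Time passes only in rows, so rows that do not move let the fingers close, or fill a call up. It gives the time, the measured TCP pose, the force and the opening at its end, in the units of the state.
- get_state(): the state, without advancing time (a new reading comes with each control period).
- capture(name): name is "side" or "top"; returns a dict with "img" (400x640x3 uint8, blue, green, red), "K" (3x3 intrinsics, pixels), "world_from_camera" (4x4, takes a point from camera to world coordinates). Camera axes: x right, y down, z forward; pixel columns grow to the right and rows downward; lengths in m; the calibration is good to about 2 mm. A picture is of the moment at which its call begins. There is no depth.
- close_job(): hands the job in, once; it reports no verdict.
The state is a dict: "time_s": time; "joints": joint angles; "qd": joint speeds; "joint_torque": joint torques, N m; "tcp_pos": TCP position; "eef_rot": TCP orientation; "contact_force": force on the tool from outside, world axes, zero at the start; "moment": the same for the moment, N m; "gripper_width": finger opening in m.
Only numpy, scipy, OpenCV 4.12 (cv2) and the standard library are available. Lean on these libraries where they do the work, as an engineer would, in place of code of your own. Each camera call takes 0.05 s, during which the arm holds its last target.

## Task

The piston on the stock bay is hemmed in by three spray cans. First stand all three cans upright in the green side tray, leaving the piston where it is; then set the piston gently, crown up, in the middle of the scale's pan; only when it is there put every can back upright in the same ring that it came from. Leave the jar, the tape roll and the lamp alone, and knock nothing over.

Things in the scene. Friction and masses are not known exactly. Their poses are not given: they have to be found in the camera images.
- red_can: red spray can with a red cap, standing upright, round: body 52 mm diameter up to 76 mm, then a cap 46 mm in diameter from 82 mm to the top at 130 mm; about 0.15 to 0.31 kg. Best gripped by the cap from above. Origin: centre of its underside, z up. It starts inside one of the three white rings of the bay; the ring in which it starts is its own place
- blue_can: blue spray can with a blue cap, standing upright, round: body 52 mm diameter up to 76 mm, then a cap 46 mm in diameter from 82 mm to the top at 130 mm; about 0.15 to 0.31 kg. Best gripped by the cap from above. Origin: centre of its underside, z up. It starts inside one of the three white rings of the bay; the ring in which it starts is its own place
- yellow_can: yellow spray can with a yellow cap, standing upright, round: body 52 mm diameter up to 76 mm, then a cap 46 mm in diameter from 82 mm to the top at 130 mm; about 0.15 to 0.31 kg. Best gripped by the cap from above. Origin: centre of its underside, z up. It starts inside one of the three white rings of the bay; the ring in which it starts is its own place
- piston: aluminium engine piston, plain cylinder 50 mm diameter, 48 mm high, grooves round its upper part, standing crown up on the bay with the cans close round it (about 10 mm gaps), so that a gripper cannot get at it until they are gone; about 0.15 kg. Origin: centre of its underside, z up; its yaw does not matter
- bay: fixed stock bay: flat dark board, top 6 mm above the bench, 165 mm (x) by 220 mm (y), with an orange lip 24 mm high (above the bench) along its far edge, inner face 60 mm from the origin in +x. Origin: at bench height, under the middle of the piston's starting place. The centres of the three white rings (60 mm outer diameter) are at (-62, 0), (-10, 60) and (-10, -60) mm in its x, y
- tray: fixed shallow green side tray, open on top, outside 280 mm (its x) by 130 mm (its y) by 18 mm high, walls and floor 5 mm thick (floor 5 mm above the bench). Origin: centre of its underside, z up. May lie on the left or the right of the bay; has room for the three cans in a row along its x, some 80 mm apart
- scale: fixed white bench scale with a round steel pan 110 mm in diameter, pan top 32 mm above the bench, rigid; housing 190 mm (x, from -115 to +75 mm) by 130 mm (y), 24 mm high. Origin: at bench height under the middle of the pan, z up. Stands on the other side of the bay from the tray
- grease_jar: bystander, leave alone: small white jar with a black lid, 52 mm diameter, 55 mm high, beyond the tray or scale on the left. Origin: centre of its underside
- tape_roll: bystander, leave alone: roll of tape lying flat, 90 mm diameter, 25 mm high, beyond the tray or scale on the right. Origin: centre of its underside
- lamp: bystander, leave alone: bullet-shaped chrome indicator lamp with an amber lens on a small rubber foot, 80 mm long (its y), 50 mm wide, 75 mm high, beyond the bay. Origin: centre of its underside

How it is judged (in metres and radians):
On the way, in this order (a step that is already met when the one before it is completed fails the run):
1. all three cans stand upright in the tray, the piston still in its place (x of red_can in the frame of tray between -0.108 and 0.108 m and y of red_can in the frame of tray between -0.036 and 0.036 m and z of each of red_can, blue_can, yellow_can in the frame of tray below 0.012 m and angle between each of red_can, blue_can, yellow_can's own z axis and vertical below 0.1 rad and x of blue_can in the frame of tray between -0.108 and 0.108 m and y of blue_can in the frame of tray between -0.036 and 0.036 m and x of yellow_can in the frame of tray between -0.108 and 0.108 m and y of yellow_can in the frame of tray between -0.036 and 0.036 m and distance of piston from where it was at the start of the episode below 0.02 m), for 0.2 s.
2. the piston stands crown up in the middle of the pan while all three cans are still in the tray (x of red_can in the frame of tray between -0.108 and 0.108 m and y of red_can in the frame of tray between -0.036 and 0.036 m and z of each of red_can, blue_can, yellow_can in the frame of tray below 0.012 m and angle between each of red_can, blue_can, yellow_can, piston's own z axis and vertical below 0.1 rad and x of blue_can in the frame of tray between -0.108 and 0.108 m and y of blue_can in the frame of tray between -0.036 and 0.036 m and x of yellow_can in the frame of tray between -0.108 and 0.108 m and y of yellow_can in the frame of tray between -0.036 and 0.036 m and horizontal distance between piston and scale below 0.015 m and z of piston in the frame of scale between 0.028 and 0.038 m), for 0.2 s.
At the end, for the whole second after the job is handed in: The piston stands crown up on the pan within 15 mm of its middle, and each can stands upright within 15 mm of where it stood at the start, all at rest (horizontal distance between piston and scale below 0.015 m and z of piston in the frame of scale between 0.028 and 0.038 m and angle between each of piston, red_can, blue_can, yellow_can's own z axis and vertical below 0.1 rad and linear speed of each of piston, red_can, blue_can, yellow_can below 0.02 m/s and angular speed of each of piston, red_can, blue_can, yellow_can below 0.3 rad/s and distance of each of red_can, blue_can, yellow_can from where it was at the start of the episode below 0.015 m); the robot touches nothing.
It fails at once if a can or the piston is knocked over (leans more than 30 degrees) (angle between any of red_can, blue_can, yellow_can, piston's own z axis and vertical above 0.52 rad).
It fails at once if the piston is dropped (let fall from more than about 15 mm) or banged on the scale (more than 60 N) (contact force between piston and scale above 60 N or (contact force between piston and the fingers below 0.1 N and linear speed of piston above 0.5 m/s)).
It fails at once if the jar, the tape roll or the lamp is moved by more than 30 mm (distance of any of grease_jar, tape_roll, lamp from where it was at the start of the episode above 0.03 m).
It also fails if it takes over 144 s, if anything falls off the work surface, if the arm or the gripper's body presses on something with over 40 N, if the wrist force passes 120 N, or if a joint passes its speed limit or range.

## Working session

There is one attempt and no reset: what is moved stays moved. The work goes in short steps, Python scripts to look and compute and a tool call to move; the robot and the scene stay as the last step left them, time stands still between calls to the robot, and variables do not carry over. Pictures are saved under pics/ and viewed, and the job is handed in when it is done.

Besides the shell and the picture viewer there is one more tool, called by a JSON object that holds its "fn" and its "kwargs", one argument or row to a line. play_rows: Moves the arm, as the interface text tells. Its arguments: {"type":"object","properties":{"series":{"type":"array","items":{"type":"number"}},"jaw":{"type":"number"},"squeeze":{"type":"number"}},"required":["series"]}

```bash
mkdir -p pics
python3 - <<'E'
from plant import get_state, capture
import cv2,numpy as np
s=get_state(); print(s)
for n in("top","side"):
    c=capture(n); cv2.imwrite(f"pics/{n}0.png",c["img"]); print(n,c["K"],c["world_from_camera"])
E
```

```text
{'time_s': 0.0, 'joints': array([-5.15606248e+01,  2.05908339e+01,  6.33176769e-01, -2.18459985e-02,
       -7.01369393e+01, -1.65062713e+01]), 'qd': array([ 0.06852665,  0.09119941, -0.05983925,  0.0369396 , -0.02802353,
        0.07338653]), 'joint_torque': array([-4.03969289e-04, -5.82724893e+01,  2.93044960e+01,  6.99740231e+00,
        6.80366720e-03, -1.69117775e-04]), 'tcp_pos': array([ 0.25191227, -0.62568356,  0.22561953]), 'eef_rot': array([  4.25924527,  89.90319924, 116.18490958]), 'contact_force': array([-1.33012864,  0.21285813, -0.25009498]), 'moment': array([ 0.02928652, -0.01496248, -0.0585259 ]), 'gripper_width': 0.08775223940661657}
top [[437.86508182   0.         317.94143219]
 [  0.         437.86508182 200.64896654]
 [  0.           0.           1.        ]] [[-0.02728836 -0.97932922  0.20042363  0.40386389]
 [-0.99962492  0.02626991 -0.00773975  0.01356308]
 [ 0.00231466 -0.20055966 -0.97967876  1.07913799]
 [ 0.          0.          0.          1.        ]]
side [[411.18635841   0.         319.19315418]
 [  0.         411.18635841 200.58704872]
 [  0.           0.           1.        ]] [[-0.97857026 -0.1241615   0.16426859  0.47182457]
 [-0.2052931   0.52641549 -0.82507059  0.75581219]
 [ 0.01596848 -0.84111275 -0.54062404  0.53528721]
 [ 0.          0.          0.          1.        ]]
```

View pics/top0.png

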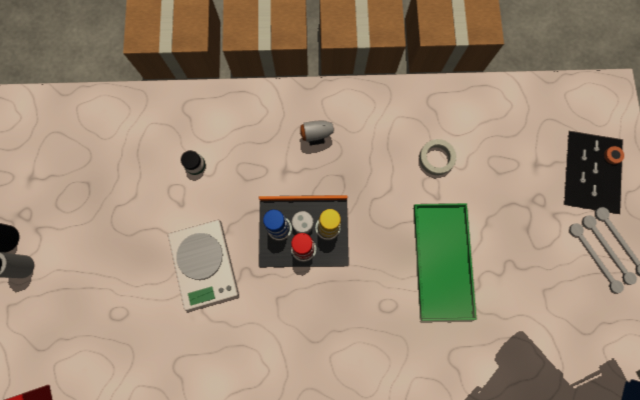

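View pics/side0.png

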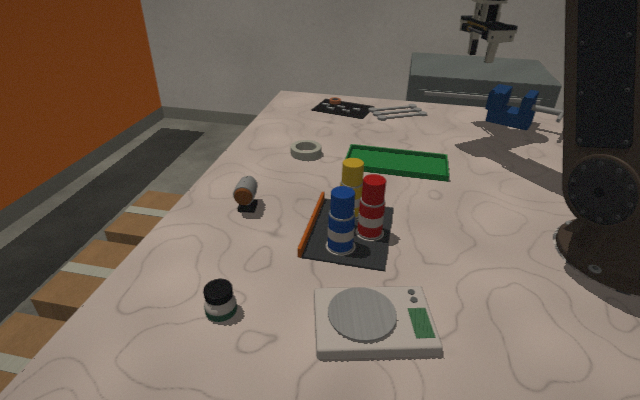

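```bash
cat > h.py <<'E'
import numpy as np,cv2
from plant import get_state,capture
def p2w(c,uv,z):
    K,T=c["K"],c["world_from_camera"]
    d=T[:3,:3]@np.linalg.inv(K)@np.array([uv[0],uv[1],1.]); o=T[:3,3]
    return (o+d*(z-o[2])/d[2])[:2]
def w2p(c,X):
    K,T=c["K"],c["world_from_camera"]
    p=K@(T[:3,:3].T@(np.array(X,float)-T[:3,3])); return p[:2]/p[2]
def crop(c,fn,x0,y0,w,h,k):
    im=cv2.resize(c["img"][y0:y0+h,x0:x0+w],None,fx=k,fy=k,interpolation=cv2.INTER_CUBIC)
    cv2.imwrite(fn,im)
E
python3 - <<'E'
from h import *
c=capture("top"); crop(c,"pics/a.png",250,185,110,90,7)
crop(c,"pics/b.png",160,210,90,110,5);crop(c,"pics/c.png",405,195,80,135,4.4)
E
```

```text
(no output)
```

View pics/a.png

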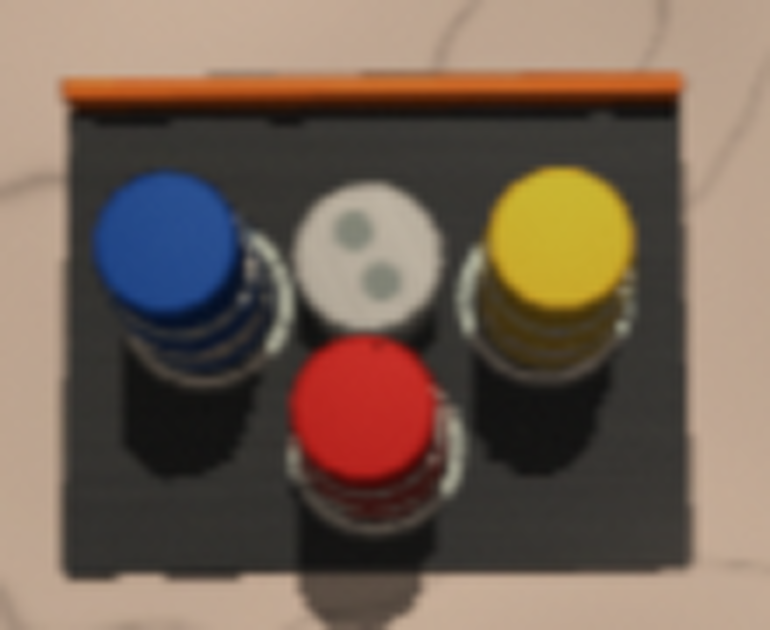

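View pics/b.png

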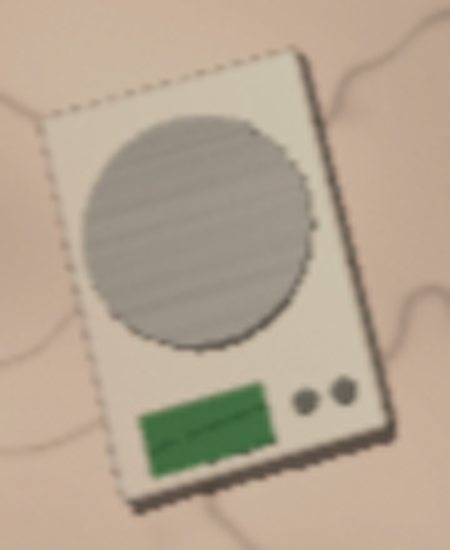

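View pics/c.png

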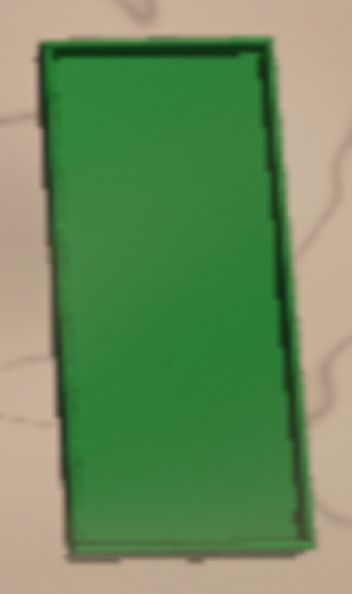

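Run:
```python
from h import *
c=capture("top")
f=lambda u,v,x0,y0,k:(x0+(u+.5)/k-.5,y0+(v+.5)/k-.5)
for n,u,v,z in[("blue",167,243,.136),("red",363,408,.136),("yel",562,238,.136),("pis",368,255,.054)]:
    print(n,p2w(c,f(u,v,250,185,7),z))
# lower-left board corners etc
for u,v in[(65,575),(690,568)]: print("bay",p2w(c,f(u,v,250,185,7),.006))
for u,v in[(62,80),(682,75)]: print("lip",p2w(c,f(u,v,250,185,7),.024))
print("pan",p2w(c,f(199,232,160,210,5),.032))
t=[p2w(c,f(u,v,405,195,4.4),.018) for u,v in[(42,42),(272,39),(313,547),(70,553)]]
print("tray",t,np.mean(t,0))
d=(t[0]+t[1]-t[2]-t[3])/2; print(np.linalg.norm(d),np.degrees(np.arctan2(d[1],d[0])), np.linalg.norm(t[0]-t[1]))
# HSV checks
hsv=cv2.cvtColor(c["img"],cv2.COLOR_BGR2HSV)
```

```text
blue [0.55797452 0.10420722]
red [0.50491777 0.04423384]
yel [ 0.55623978 -0.01877232]
pis [0.56543753 0.04418879]
bay [0.46371534 0.15283492]
bay [ 0.46023227 -0.0638234 ]
lip [0.63534723 0.15151224]
lip [ 0.63129994 -0.06678251]
pan [0.49134227 0.29074849]
tray [array([ 0.60572751, -0.23224115]), array([ 0.60397288, -0.36162452]), array([ 0.3278882 , -0.35717237]), array([ 0.32835779, -0.22736188])] [ 0.46648659 -0.29459998]
0.276766530389199 -0.9659337558710192 0.12939526151531433
```

{"fn": "play_rows", "kwargs": {
  "series": [-0.003, 0, 0, 0.0765, -0.003, 0, 0, 0.0765, -0.003, 0, 0, 0.0765, 0, 0, 0, 0.0765, 0, 0, 0, 0.0765],
  "jaw": 100,
  "squeeze": 25
}}

```text
time_s: 0.62
tcp_pos: [0.2521, -0.6261, 0.2355]
eef_rot: [-31.0, 90.0, 58.8]
contact_force: [-0.4, -0.4, 0.5]
gripper_width: 0.0875
```

{"fn": "play_rows", "kwargs": {
  "series": [0, -0.0152, 0.0304, 0, 0, -0.0152, 0.0304, 0, 0, -0.0152, 0.0304, 0, 0, -0.0152, 0.0304, 0, 0, -0.0152, 0.0304, 0]
}}

```text
time_s: 1.03
tcp_pos: [0.3283, -0.4727, 0.2353]
eef_rot: [34.9, 90.0, 124.9]
contact_force: [0.8, -0.7, 1.2]
gripper_width: 0.0875
```

{"fn": "play_rows", "kwargs": {
  "series": [0, -0.0152, 0.0304, 0, 0, -0.0152, 0.0304, 0, 0, -0.0152, 0.0304, 0, 0, -0.0152, 0.0304, 0, 0, -0.0152, 0.0304, 0]
}}

```text
time_s: 1.45
tcp_pos: [0.4043, -0.3205, 0.2356]
eef_rot: [-98.8, 90.0, -8.8]
contact_force: [-0.3, 0.0, -0.0]
gripper_width: 0.0881
```

{"fn": "play_rows", "kwargs": {
  "series": [0, -0.0152, 0.0304, 0, 0, -0.0152, 0.0304, 0, 0, -0.0152, 0.0304, 0, 0, -0.0152, 0.0304, 0, 0, -0.0152, 0.0304, 0]
}}

```text
time_s: 1.87
tcp_pos: [0.4803, -0.1684, 0.2357]
eef_rot: [-83.7, 90.0, 6.3]
contact_force: [0.1, -0.9, 0.3]
gripper_width: 0.0873
```

{"fn": "play_rows", "kwargs": {
  "series": [0, -0.0152, 0.0304, 0, 0, -0.0152, 0.0304, 0, 0, -0.0152, 0.0304, 0, 0, -0.0152, 0.0304, 0, 0, 0, 0, 0]
}}

```text
time_s: 2.28
tcp_pos: [0.543, -0.0444, 0.2352]
eef_rot: [-59.8, 90.0, 30.4]
contact_force: [0.9, -0.2, 0.6]
gripper_width: 0.0878
```

{"fn": "play_rows", "kwargs": {
  "series": [0, -0.0065, 0.0135, 0, 0, -0.0065, 0.0135, 0, 0.02, 0, 0, 0, 0.03, 0, 0, 0, 0.02, 0, 0, 0]
}}

```text
time_s: 2.7
tcp_pos: [0.5534, -0.0209, 0.1638]
eef_rot: [48.3, 90.0, 138.3]
contact_force: [-0.6, -1.1, -0.6]
gripper_width: 0.0875
```

Run:
```python
from h import *
c=capture("side"); crop(c,"pics/d.png",270,110,160,120,5)
print(get_state()["tcp_pos"])
for n,x,y in[("b",.557,.104),("r",.5047,.044),("y",.556,-.018)]:
    u=w2p(c,(x,y,.136)); print(n,(u-[270,110]+.5)*5-.5)
```

```text
[ 0.55109681 -0.02134652  0.15995017]
b [366.03906782 407.11826163]
r [521.51841978 345.73799045]
y [414.00193243 260.85536361]
```

View pics/d.png

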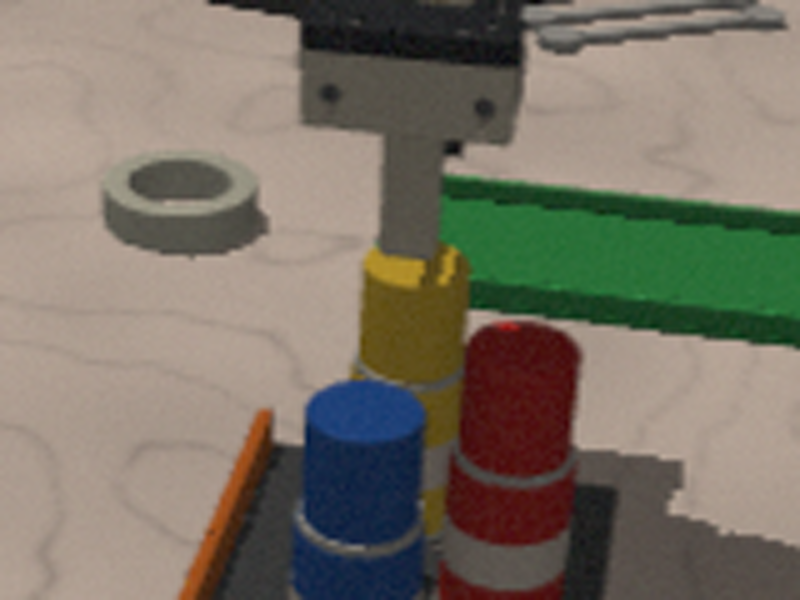

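Run:
```python
from h import *
for i in range(4):
    print(get_state()["tcp_pos"],get_state()["time_s"]);capture("side")
```

```text
[ 0.55109681 -0.02134652  0.15995017] 2.75
[ 0.55157248 -0.02162928  0.16225143] 2.8
[ 0.55303223 -0.02165208  0.16457368] 2.85
[ 0.55413155 -0.02151422  0.16612328] 2.9
```

{"fn": "play_rows", "kwargs": {
  "series": [0.005, -0.002, 0.0035, 0, 0.02, 0, 0, 0, 0.022, 0, 0, 0, 0.016, 0, 0, 0, 0.008, 0, 0, 0]
}}

```text
time_s: 3.37
tcp_pos: [0.5555, -0.0178, 0.0936]
eef_rot: [76.0, 90.0, 166.0]
contact_force: [0.3, -0.2, 0.2]
gripper_width: 0.0878
```

{"fn": "play_rows", "kwargs": {
  "series": [0, 0, 0, 0, 0, 0, 0, 0, 0, 0, 0, 0, 0, 0, 0, 0, 0, 0, 0, 0]
}}

```text
time_s: 3.78
tcp_pos: [0.5564, -0.0178, 0.0956]
eef_rot: [-75.6, 89.9, 14.5]
contact_force: [-0.4, 0.1, 0.2]
gripper_width: 0.0876
```

{"fn": "play_rows", "kwargs": {
  "series": [0, 0, 0, 0, 0, 0, 0, 0, 0, 0, 0, 0, 0, 0, 0, 0, 0, 0, 0, 0],
  "jaw": 0,
  "squeeze": 25
}}

```text
time_s: 4.2
tcp_pos: [0.5557, -0.018, 0.0946]
eef_rot: [-92.6, 90.0, -2.6]
contact_force: [-0.5, 0.6, -0.4]
gripper_width: 0.06
```

{"fn": "play_rows", "kwargs": {
  "series": [0, 0, 0, 0, 0, 0, 0, 0, 0, 0, 0, 0, 0, 0, 0, 0, 0, 0, 0, 0]
}}

```text
time_s: 4.62
tcp_pos: [0.5557, -0.0179, 0.0945]
eef_rot: [54.7, 90.0, 144.7]
contact_force: [0.4, 0.3, 0.2]
gripper_width: 0.0457
```

{"fn": "play_rows", "kwargs": {
  "series": [0, 0, 0, 0, 0, 0, 0, 0, -0.003, 0, 0, 0, -0.01, 0, 0, 0, -0.02, 0, 0, 0]
}}

```text
time_s: 5.03
tcp_pos: [0.554, -0.0183, 0.1262]
eef_rot: [100.5, 89.7, -169.6]
contact_force: [-1.0, 0.4, -2.3]
gripper_width: 0.0459
```

{"fn": "play_rows", "kwargs": {
  "series": [-0.027, 0, 0, 0, -0.03, 0, 0, 0, -0.025, 0, 0, 0, -0.015, 0, -0.005, 0, -0.01, 0, -0.015, 0]
}}

```text
time_s: 5.45
tcp_pos: [0.5566, -0.037, 0.238]
eef_rot: [-76.5, 89.8, 13.6]
contact_force: [-0.1, 0.5, -3.2]
gripper_width: 0.0458
```

{"fn": "play_rows", "kwargs": {
  "series": [0, 0.001, -0.025, 0, 0, 0.002, -0.032, 0, 0, 0.002, -0.034, 0, 0, 0.002, -0.034, 0, 0, 0.002, -0.034, 0]
}}

```text
time_s: 5.87
tcp_pos: [0.5462, -0.1983, 0.2355]
eef_rot: [-81.9, 90.0, 8.1]
contact_force: [0.8, -0.2, -2.2]
gripper_width: 0.0456
```

{"fn": "play_rows", "kwargs": {
  "series": [0, 0.002, -0.034, 0, 0, 0.002, -0.03, 0, 0, 0.001, -0.02, 0, 0, 0, -0.01, 0, 0, 0, -0.004, 0]
}}

```text
time_s: 6.28
tcp_pos: [0.5413, -0.2964, 0.2348]
eef_rot: [88.7, 90.0, 178.6]
contact_force: [-0.6, 0.0, -2.4]
gripper_width: 0.0455
```

{"fn": "play_rows", "kwargs": {
  "series": [0.01, 0, 0, 0, 0.025, 0, 0, 0, 0.03, 0, 0, 0, 0.03, 0, 0, 0, 0.02, 0, 0, 0]
}}

```text
time_s: 6.7
tcp_pos: [0.5405, -0.2928, 0.1165]
eef_rot: [57.6, 89.8, 147.7]
contact_force: [-0.1, 0.4, -1.8]
gripper_width: 0.0456
```

{"fn": "play_rows", "kwargs": {
  "series": [0.01, 0, 0, 0, 0.008, 0, 0, 0, 0.005, 0, 0, 0, 0.002, 0, 0, 0, 0, 0, 0, 0]
}}

```text
time_s: 7.12
tcp_pos: [0.5424, -0.2948, 0.0952]
eef_rot: [-106.8, 89.9, -16.8]
contact_force: [-0.1, -0.4, -1.6]
gripper_width: 0.0457
```

{"fn": "play_rows", "kwargs": {
  "series": [0.001, 0, 0, 0, 0, 0, 0, 0, 0, 0, 0, 0, 0, 0, 0, 0, 0, 0, 0, 0]
}}

```text
time_s: 7.53
tcp_pos: [0.5419, -0.2951, 0.0939]
eef_rot: [-102.6, 90.0, -12.6]
contact_force: [-0.8, 0.5, -1.7]
gripper_width: 0.0456
```

Run:
```python
from h import *
print(get_state()["tcp_pos"],get_state()["contact_force"])
c=capture("side"); crop(c,"pics/e.png",320,80,160,120,5)
```

```text
[ 0.5419368  -0.29505361  0.09393174] [-0.78125876  0.50764182 -1.6746746 ]
```

View pics/e.png

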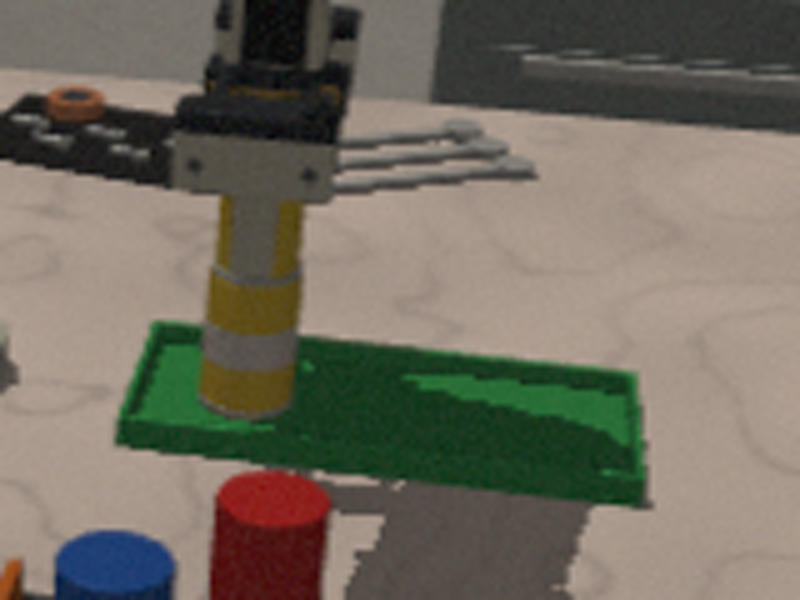

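{"fn": "play_rows", "kwargs": {
  "series": [0.001, 0, 0, 0, 0, 0, 0, 0, 0, 0, 0, 0, 0, 0, 0, 0, 0, 0, 0, 0]
}}

```text
time_s: 8.0
tcp_pos: [0.5421, -0.2951, 0.0935]
eef_rot: [-122.1, 89.9, -32.1]
contact_force: [-1.4, 2.1, 5.9]
gripper_width: 0.0457
```

{"fn": "play_rows", "kwargs": {
  "series": [0, 0, 0, 0, 0, 0, 0, 0, 0, 0, 0, 0, 0, 0, 0, 0, 0, 0, 0, 0],
  "jaw": 85
}}

```text
time_s: 8.42
tcp_pos: [0.5418, -0.295, 0.0924]
eef_rot: [87.0, 90.0, 177.0]
contact_force: [-0.5, 0.4, -0.1]
gripper_width: 0.0718
```

{"fn": "play_rows", "kwargs": {
  "series": [0, 0, 0, 0, 0, 0, 0, 0, 0, 0, 0, 0, 0, 0, 0, 0, 0, 0, 0, 0]
}}

```text
time_s: 8.83
tcp_pos: [0.5418, -0.295, 0.0926]
eef_rot: [-77.1, 90.0, 12.9]
contact_force: [0.3, -0.6, 1.4]
gripper_width: 0.0747
```

{"fn": "play_rows", "kwargs": {
  "series": [-0.005, 0, 0, 0, -0.015, 0, 0, 0, -0.025, 0, 0, 0, -0.027, 0, 0, 0, -0.02, 0.002, 0.015, 0]
}}

```text
time_s: 9.25
tcp_pos: [0.5404, -0.2815, 0.1869]
eef_rot: [-136.8, 89.9, -46.9]
contact_force: [1.2, -0.1, 1.0]
gripper_width: 0.0745
```

{"fn": "play_rows", "kwargs": {
  "series": [0, 0.004, 0.03, 0, 0, 0.004, 0.036, 0, 0, 0.004, 0.036, 0, 0, 0.004, 0.036, 0, 0, 0.004, 0.036, 0]
}}

```text
time_s: 9.67
tcp_pos: [0.5193, -0.1046, 0.1852]
eef_rot: [-84.3, 90.0, 5.7]
contact_force: [0.3, 0.5, -0.4]
gripper_width: 0.0748
```

{"fn": "play_rows", "kwargs": {
  "series": [0, 0.004, 0.036, 0, 0, 0.004, 0.036, 0, 0, 0.004, 0.036, 0, 0, 0.003, 0.03, 0, 0, 0, 0.012, 0]
}}

```text
time_s: 10.08
tcp_pos: [0.5044, 0.0471, 0.1854]
eef_rot: [-56.3, 89.9, 33.9]
contact_force: [1.1, 0.2, -0.6]
gripper_width: 0.0747
```

{"fn": "play_rows", "kwargs": {
  "series": [0.01, 0, 0, 0, 0.025, 0, 0, 0, 0.028, 0, 0, 0, 0.02, 0, 0, 0, 0.007, 0, 0, 0]
}}

```text
time_s: 10.5
tcp_pos: [0.5027, 0.0425, 0.0915]
eef_rot: [109.7, 89.7, -160.3]
contact_force: [-0.5, 1.2, -0.6]
gripper_width: 0.0744
```

{"fn": "play_rows", "kwargs": {
  "series": [0, 0, 0, 0, 0, 0, 0, 0, 0, 0, 0, 0, 0, 0, 0, 0, 0, 0, 0, 0]
}}

```text
time_s: 10.92
tcp_pos: [0.5054, 0.0442, 0.0957]
eef_rot: [-66.0, 89.9, 24.0]
contact_force: [-0.4, 0.5, -0.7]
gripper_width: 0.0745
```

{"fn": "play_rows", "kwargs": {
  "series": [0, 0, 0, 0, 0, 0, 0, 0, 0, 0, 0, 0, 0, 0, 0, 0, 0, 0, 0, 0],
  "jaw": 0
}}

```text
time_s: 11.33
tcp_pos: [0.5047, 0.0441, 0.0946]
eef_rot: [-82.1, 90.0, 7.9]
contact_force: [-0.6, 1.6, -0.2]
gripper_width: 0.0467
```

{"fn": "play_rows", "kwargs": {
  "series": [0, 0, 0, 0, 0, 0, 0, 0, 0, 0, 0, 0, 0, 0, 0, 0, 0, 0, 0, 0]
}}

```text
time_s: 11.75
tcp_pos: [0.5047, 0.0441, 0.0946]
eef_rot: [-42.6, 90.0, 47.4]
contact_force: [0.7, 0.1, 0.3]
gripper_width: 0.0458
```

{"fn": "play_rows", "kwargs": {
  "series": [0, 0, 0, 0, -0.003, 0, 0, 0, -0.01, 0, 0, 0, -0.02, 0, 0, 0, -0.027, 0, 0, 0]
}}

```text
time_s: 12.17
tcp_pos: [0.5031, 0.0434, 0.154]
eef_rot: [110.4, 89.7, -159.6]
contact_force: [1.3, -0.4, -1.6]
gripper_width: 0.0457
```

{"fn": "play_rows", "kwargs": {
  "series": [-0.03, 0, 0, 0, -0.025, 0, -0.004, 0, -0.015, 0.001, -0.015, 0, -0.01, 0.002, -0.025, 0, 0, 0.004, -0.033, 0]
}}

```text
time_s: 12.58
tcp_pos: [0.4991, -0.0326, 0.238]
eef_rot: [-78.1, 89.7, 12.1]
contact_force: [1.9, -0.7, -2.2]
gripper_width: 0.0455
```

{"fn": "play_rows", "kwargs": {
  "series": [0, 0.004, -0.034, 0, 0, 0.004, -0.034, 0, 0, 0.004, -0.034, 0, 0, 0.004, -0.034, 0, 0, 0.004, -0.034, 0]
}}

```text
time_s: 13.0
tcp_pos: [0.4769, -0.2045, 0.2354]
eef_rot: [-63.3, 90.0, 26.7]
contact_force: [0.7, 1.3, -2.9]
gripper_width: 0.0456
```

{"fn": "play_rows", "kwargs": {
  "series": [0, 0.004, -0.034, 0, 0, 0.004, -0.03, 0, 0, 0.003, -0.018, 0, 0, 0.001, -0.008, 0, 0, 0, -0.002, 0]
}}

```text
time_s: 13.42
tcp_pos: [0.4651, -0.2962, 0.2347]
eef_rot: [73.4, 90.0, 163.3]
contact_force: [0.4, 0.4, -3.1]
gripper_width: 0.0455
```

{"fn": "play_rows", "kwargs": {
  "series": [0.01, 0, 0, 0, 0.025, 0, 0, 0, 0.03, 0, 0, 0, 0.03, 0, 0, 0, 0.02, 0, 0, 0]
}}

```text
time_s: 13.83
tcp_pos: [0.4646, -0.293, 0.1166]
eef_rot: [55.3, 89.8, 145.3]
contact_force: [-0.5, -0.4, -2.7]
gripper_width: 0.0456
```

{"fn": "play_rows", "kwargs": {
  "series": [0.01, 0, 0, 0, 0.008, 0, 0, 0, 0.005, 0, 0, 0, 0.002, 0, 0, 0, 0, 0, 0, 0]
}}

```text
time_s: 14.25
tcp_pos: [0.4663, -0.2949, 0.0951]
eef_rot: [-109.0, 89.9, -18.9]
contact_force: [0.2, -0.6, -2.2]
gripper_width: 0.0456
```

{"fn": "play_rows", "kwargs": {
  "series": [0.001, 0, 0, 0, 0, 0, 0, 0, 0, 0, 0, 0, 0.001, 0, 0, 0, 0, 0, 0, 0]
}}

```text
time_s: 14.67
tcp_pos: [0.4664, -0.2952, 0.0936]
eef_rot: [-112.8, 89.9, -22.8]
contact_force: [0.0, 0.9, 4.3]
gripper_width: 0.0457
```

Touching; release and go for blue (commanded (.466,-.295,.093)).

{"fn": "play_rows", "kwargs": {
  "series": [0, 0, 0, 0, 0, 0, 0, 0, 0, 0, 0, 0, 0, 0, 0, 0, 0, 0, 0, 0],
  "jaw": 85
}}

```text
time_s: 15.08
tcp_pos: [0.4658, -0.295, 0.0925]
eef_rot: [97.0, 90.0, -173.0]
contact_force: [0.0, 0.3, -0.5]
gripper_width: 0.0719
```

{"fn": "play_rows", "kwargs": {
  "series": [0, 0, 0, 0, 0, 0, 0, 0, -0.005, 0, 0, 0, -0.015, 0, 0, 0, -0.025, 0, 0, 0]
}}

```text
time_s: 15.5
tcp_pos: [0.4642, -0.2944, 0.1361]
eef_rot: [71.4, 89.7, 161.4]
contact_force: [0.5, -0.6, 0.3]
gripper_width: 0.0743
```

{"fn": "play_rows", "kwargs": {
  "series": [-0.027, 0, 0, 0, -0.02, 0, 0.015, 0, 0, -0.004, 0.03, 0, 0, -0.008, 0.036, 0, 0, -0.009, 0.036, 0]
}}

```text
time_s: 15.92
tcp_pos: [0.4867, -0.1772, 0.1856]
eef_rot: [-87.2, 89.9, 2.7]
contact_force: [0.3, 0.0, 0.6]
gripper_width: 0.0745
```

{"fn": "play_rows", "kwargs": {
  "series": [0, -0.009, 0.036, 0, 0, -0.009, 0.036, 0, 0, -0.009, 0.036, 0, 0, -0.009, 0.036, 0, 0, -0.009, 0.036, 0]
}}

```text
time_s: 16.33
tcp_pos: [0.5318, 0.0039, 0.1853]
eef_rot: [-73.8, 89.9, 16.3]
contact_force: [0.8, 0.1, -0.2]
gripper_width: 0.0746
```

{"fn": "play_rows", "kwargs": {
  "series": [0, -0.009, 0.036, 0, 0, -0.009, 0.034, 0, 0, -0.007, 0.022, 0, 0, 0, 0.008, 0, 0, 0, 0.002, 0]
}}

```text
time_s: 16.75
tcp_pos: [0.5568, 0.1057, 0.1846]
eef_rot: [115.5, 90.0, -154.3]
contact_force: [-0.8, -0.1, -0.8]
gripper_width: 0.0746
```

{"fn": "play_rows", "kwargs": {
  "series": [0.01, 0, 0, 0, 0.025, 0, 0, 0, 0.028, 0, 0, 0, 0.02, 0, 0, 0, 0.007, 0, 0, 0]
}}

```text
time_s: 17.17
tcp_pos: [0.5542, 0.1017, 0.0911]
eef_rot: [111.5, 89.7, -158.6]
contact_force: [-0.7, -1.1, -0.9]
gripper_width: 0.0743
```

{"fn": "play_rows", "kwargs": {
  "series": [0, 0, 0, 0, 0, 0, 0, 0, 0, 0, 0, 0, 0, 0, 0, 0, 0, 0, 0, 0]
}}

```text
time_s: 17.58
tcp_pos: [0.5573, 0.1043, 0.0958]
eef_rot: [-62.5, 89.9, 27.6]
contact_force: [-0.4, -0.2, -0.2]
gripper_width: 0.0745
```

{"fn": "play_rows", "kwargs": {
  "series": [0, 0, 0, 0, 0, 0, 0, 0, 0, 0, 0, 0, 0, 0, 0, 0, 0, 0, 0, 0],
  "jaw": 0
}}

```text
time_s: 18.0
tcp_pos: [0.5567, 0.1042, 0.0946]
eef_rot: [-35.0, 90.0, 55.0]
contact_force: [-0.5, 1.7, 1.0]
gripper_width: 0.0468
```

{"fn": "play_rows", "kwargs": {
  "series": [0, 0, 0, 0, 0, 0, 0, 0, 0, 0, 0, 0, 0, 0, 0, 0, 0, 0, 0, 0]
}}

```text
time_s: 18.42
tcp_pos: [0.5567, 0.1041, 0.0946]
eef_rot: [-20.3, 90.0, 69.7]
contact_force: [0.8, 0.7, 0.3]
gripper_width: 0.0457
```

{"fn": "play_rows", "kwargs": {
  "series": [0, 0, 0, 0, -0.003, 0, 0, 0, -0.01, 0, 0, 0, -0.02, 0, 0, 0, -0.027, 0, 0, 0]
}}

```text
time_s: 18.83
tcp_pos: [0.5551, 0.1033, 0.1538]
eef_rot: [113.8, 89.7, -156.2]
contact_force: [0.2, -0.2, -1.7]
gripper_width: 0.0459
```

{"fn": "play_rows", "kwargs": {
  "series": [-0.03, 0, 0, 0, -0.025, 0.002, -0.004, 0, -0.015, 0.006, -0.015, 0, -0.01, 0.012, -0.025, 0, 0, 0.014, -0.033, 0]
}}

```text
time_s: 19.25
tcp_pos: [0.5238, 0.0275, 0.2377]
eef_rot: [-74.6, 89.8, 15.5]
contact_force: [1.0, -1.3, -2.2]
gripper_width: 0.046
```

{"fn": "play_rows", "kwargs": {
  "series": [0, 0.014, -0.034, 0, 0, 0.014, -0.034, 0, 0, 0.014, -0.034, 0, 0, 0.014, -0.034, 0, 0, 0.014, -0.034, 0]
}}

```text
time_s: 19.67
tcp_pos: [0.4514, -0.1444, 0.2354]
eef_rot: [-80.1, 90.0, 9.9]
contact_force: [-0.1, -0.5, -3.4]
gripper_width: 0.0457
```

{"fn": "play_rows", "kwargs": {
  "series": [0, 0.014, -0.034, 0, 0, 0.014, -0.034, 0, 0, 0.014, -0.034, 0, 0, 0.012, -0.026, 0, 0, 0.006, -0.015, 0]
}}

```text
time_s: 20.08
tcp_pos: [0.3908, -0.2881, 0.2352]
eef_rot: [121.2, 90.0, -148.9]
contact_force: [0.5, -0.0, -2.6]
gripper_width: 0.0456
```

{"fn": "play_rows", "kwargs": {
  "series": [0, 0.002, -0.008, 0, 0, 0, 0, 0, 0, 0, 0, 0, 0.01, 0, 0, 0, 0.02, 0, 0, 0]
}}

```text
time_s: 20.5
tcp_pos: [0.3926, -0.2938, 0.206]
eef_rot: [-110.6, 89.7, -20.5]
contact_force: [0.5, -0.2, -2.3]
gripper_width: 0.0459
```

{"fn": "play_rows", "kwargs": {
  "series": [0.025, 0, 0, 0, 0.025, 0, 0, 0, 0.02, 0, 0, 0, 0.01, 0, 0, 0, 0.005, 0, 0, 0]
}}

```text
time_s: 20.92
tcp_pos: [0.3902, -0.2929, 0.1178]
eef_rot: [71.8, 89.8, 161.8]
contact_force: [0.4, -1.4, -2.1]
gripper_width: 0.0459
```

Run:
```python
from h import *
c=capture("side"); crop(c,"pics/f.png",320,80,160,120,5)
print(get_state()["tcp_pos"],get_state()["contact_force"])
```

```text
[ 0.3903893  -0.29314355  0.11794974] [-0.10600235  0.09168485 -2.16859407]
```

View pics/f.png

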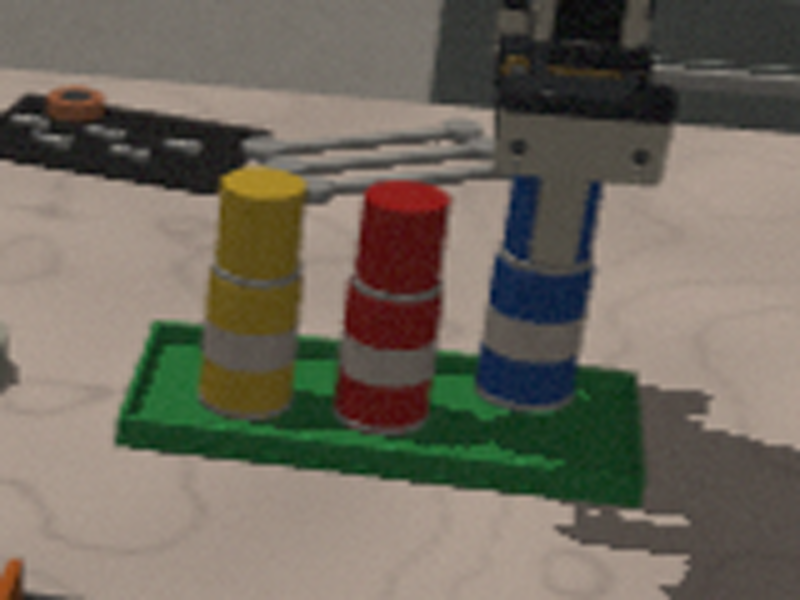

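{"fn": "play_rows", "kwargs": {
  "series": [0.01, 0, 0, 0, 0.008, 0, 0, 0, 0.005, 0, 0, 0, 0.002, 0, 0, 0, 0, 0, 0, 0]
}}

```text
time_s: 21.38
tcp_pos: [0.3906, -0.294, 0.0942]
eef_rot: [75.1, 90.0, 165.1]
contact_force: [-0.6, -2.0, -3.1]
gripper_width: 0.0458
```

{"fn": "play_rows", "kwargs": {
  "series": [0.001, 0, 0, 0, 0, 0, 0, 0, 0, 0, 0, 0, 0.001, 0, 0, 0, 0, 0, 0, 0]
}}

```text
time_s: 21.8
tcp_pos: [0.3913, -0.2942, 0.0935]
eef_rot: [-115.8, 89.9, -25.7]
contact_force: [-0.9, 1.3, 6.1]
gripper_width: 0.0456
```

{"fn": "play_rows", "kwargs": {
  "series": [0, 0, 0, 0, 0, 0, 0, 0, 0, 0, 0, 0, 0, 0, 0, 0, 0, 0, 0, 0],
  "jaw": 85
}}

```text
time_s: 22.22
tcp_pos: [0.3909, -0.294, 0.0926]
eef_rot: [-121.6, 90.0, -31.6]
contact_force: [-0.5, 0.0, 0.2]
gripper_width: 0.0719
```

{"fn": "play_rows", "kwargs": {
  "series": [0, 0, 0, 0, 0, 0, 0, 0, -0.005, 0, 0, 0, -0.015, 0, 0, 0, -0.025, 0, 0, 0]
}}

```text
time_s: 22.63
tcp_pos: [0.3892, -0.2934, 0.1363]
eef_rot: [69.9, 89.7, 159.9]
contact_force: [0.4, 0.1, 0.3]
gripper_width: 0.0746
```

{"fn": "play_rows", "kwargs": {
  "series": [-0.027, 0, 0, 0, -0.02, 0, 0.015, 0, 0, -0.004, 0.03, 0, 0, -0.008, 0.036, 0, 0, -0.013, 0.036, 0]
}}

```text
time_s: 23.05
tcp_pos: [0.4152, -0.1761, 0.1855]
eef_rot: [-81.4, 89.9, 8.5]
contact_force: [1.4, -0.9, 0.7]
gripper_width: 0.0747
```

Run:
```python
from h import *
c=capture("top"); crop(c,"pics/g.png",250,185,240,150,3.3)
crop(c,"pics/g2.png",270,195,60,50,10)
print(get_state()["tcp_pos"],get_state()["contact_force"])
```

```text
[ 0.41791844 -0.1716327   0.18564924] [0.89938912 3.90640501 0.06976399]
```

View pics/g.png

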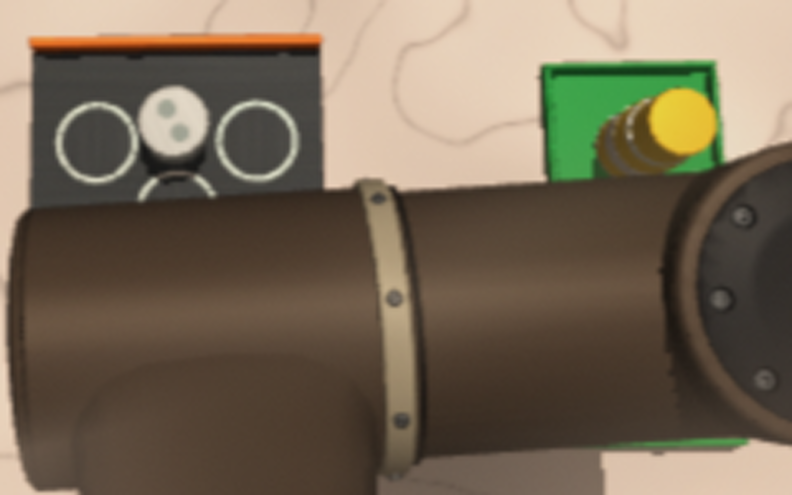

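View pics/g2.png

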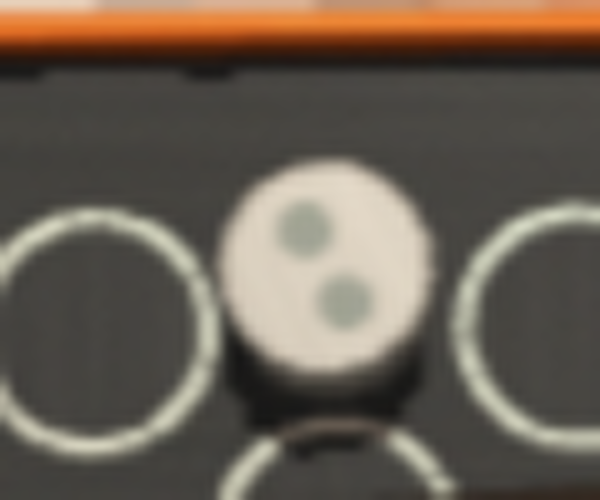

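Run:
```python
from h import *
c=capture("top")
f=lambda u,v,x0,y0,k:(x0+(u+.5)/k-.5,y0+(v+.5)/k-.5)
print(p2w(c,f(325,265,270,195,10),.054))
for u,v in((97,142),(257,140)): print("ring",p2w(c,f(u,v,250,185,3.3),.006))
print("yel",p2w(c,f(682,121,250,185,3.3),.135))
print(get_state()["tcp_pos"])
```

```text
[0.5653238  0.04441088]
ring [0.5578546  0.10298136]
ring [ 0.55613461 -0.01678418]
yel [ 0.54291398 -0.29440167]
[ 0.41735728 -0.17350422  0.18554771]
```

{"fn": "play_rows", "kwargs": {
  "series": [0, -0.015, 0.02, 0, 0, -0.02, 0.03, 0, 0, -0.022, 0.034, 0, 0, -0.022, 0.034, 0, 0, -0.022, 0.034, 0]
}}

```text
time_s: 23.57
tcp_pos: [0.5174, -0.0236, 0.1852]
eef_rot: [-81.0, 90.0, 9.0]
contact_force: [1.3, -0.8, 0.8]
gripper_width: 0.0744
```

{"fn": "play_rows", "kwargs": {
  "series": [0, -0.022, 0.032, 0, 0, -0.016, 0.022, 0, 0, -0.01, 0.012, 0, 0, 0, 0, 0, 0, 0, 0, 0]
}}

```text
time_s: 23.98
tcp_pos: [0.5646, 0.0411, 0.1841]
eef_rot: [111.5, 89.9, -158.4]
contact_force: [-0.3, -0.9, -0.1]
gripper_width: 0.0748
```

{"fn": "play_rows", "kwargs": {
  "series": [0, 0, 0, 0, 0, 0, 0, 0, 0.01, 0, 0, 0, 0.015, 0, 0, 0, 0.02, 0, 0, 0]
}}

```text
time_s: 24.4
tcp_pos: [0.5651, 0.0405, 0.1401]
eef_rot: [-69.3, 89.8, 20.6]
contact_force: [0.2, -0.2, -0.4]
gripper_width: 0.0749
```

Run:
```python
from h import *
c=capture("side"); crop(c,"pics/i.png",270,110,160,120,5)
print(get_state()["tcp_pos"],get_state()["contact_force"])
```

```text
[0.56230109 0.0399681  0.13506761] [-2.32290939  0.31397665 -4.67379043]
```

View pics/i.png

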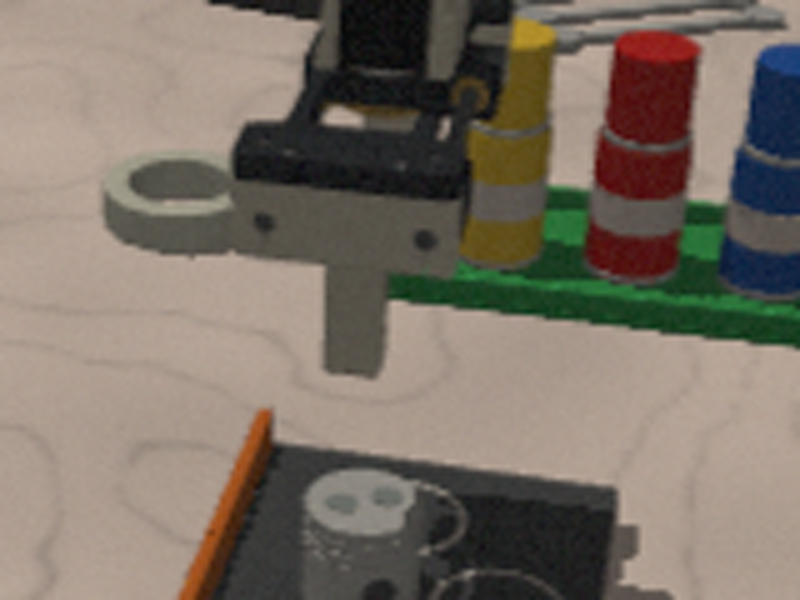

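{"fn": "play_rows", "kwargs": {
  "series": [0.01, -0.001, 0.003, 0, 0.02, 0, 0, 0, 0.022, 0, 0, 0, 0.022, 0, 0, 0, 0.018, 0, 0, 0]
}}

```text
time_s: 24.87
tcp_pos: [0.5656, 0.0439, 0.0466]
eef_rot: [-64.1, 90.0, 25.9]
contact_force: [-0.6, -0.0, 0.0]
gripper_width: 0.0747
```

{"fn": "play_rows", "kwargs": {
  "series": [0.013, 0, 0, 0, 0.008, 0, 0, 0, 0.004, 0, 0, 0, 0, 0, 0, 0, 0, 0, 0, 0]
}}

```text
time_s: 25.28
tcp_pos: [0.5662, 0.0442, 0.0232]
eef_rot: [-80.2, 90.0, 9.9]
contact_force: [0.1, 0.4, 0.5]
gripper_width: 0.0746
```

{"fn": "play_rows", "kwargs": {
  "series": [0, 0, 0, 0, 0, 0, 0, 0, 0, 0, 0, 0, 0, 0, 0, 0, 0, 0, 0, 0],
  "jaw": 85
}}

```text
time_s: 25.7
tcp_pos: [0.5658, 0.0441, 0.0229]
eef_rot: [-67.3, 90.0, 22.7]
contact_force: [-1.0, -0.2, -0.6]
gripper_width: 0.0741
```

{"fn": "play_rows", "kwargs": {
  "series": [0, 0, 0, 0, 0, 0, 0, 0, 0, 0, 0, 0, 0, 0, 0, 0, 0, 0, 0, 0],
  "jaw": 0,
  "squeeze": 20
}}

```text
time_s: 26.12
tcp_pos: [0.5657, 0.0441, 0.0225]
eef_rot: [115.7, 90.0, -154.3]
contact_force: [0.2, -0.0, -0.7]
gripper_width: 0.0498
```

{"fn": "play_rows", "kwargs": {
  "series": [0, 0, 0, 0, 0, 0, 0, 0, 0, 0, 0, 0, 0, 0, 0, 0, 0, 0, 0, 0]
}}

```text
time_s: 26.53
tcp_pos: [0.5657, 0.0441, 0.0225]
eef_rot: [49.1, 90.0, 139.1]
contact_force: [0.1, -0.4, -0.4]
gripper_width: 0.0494
```

{"fn": "play_rows", "kwargs": {
  "series": [-0.003, 0, 0, 0, -0.01, 0, 0, 0, -0.02, 0, 0, 0, -0.026, 0, 0, 0, -0.026, 0, 0, 0]
}}

```text
time_s: 26.95
tcp_pos: [0.5651, 0.0438, 0.1088]
eef_rot: [115.0, 89.9, -155.0]
contact_force: [1.2, 0.3, -1.9]
gripper_width: 0.0496
```

{"fn": "play_rows", "kwargs": {
  "series": [-0.02, 0, 0, 0, -0.015, 0.002, 0.005, 0, -0.01, 0.004, 0.015, 0, 0, 0.008, 0.025, 0, 0, 0.01, 0.03, 0]
}}

```text
time_s: 27.37
tcp_pos: [0.542, 0.1191, 0.1544]
eef_rot: [-61.2, 89.9, 28.7]
contact_force: [-0.1, 1.4, -3.3]
gripper_width: 0.0494
```

{"fn": "play_rows", "kwargs": {
  "series": [0, 0.01, 0.032, 0, 0, 0.01, 0.034, 0, 0, 0.01, 0.034, 0, 0, 0.009, 0.028, 0, 0, 0.007, 0.022, 0]
}}

```text
time_s: 27.78
tcp_pos: [0.4947, 0.2711, 0.1536]
eef_rot: [-38.9, 89.9, 51.1]
contact_force: [0.6, -0.6, -1.2]
gripper_width: 0.0496
```

{"fn": "play_rows", "kwargs": {
  "series": [0, 0.004, 0.014, 0, 0, 0.0005, 0.006, 0, 0, 0, 0.002, 0, 0.01, 0, 0, 0, 0.018, 0, 0, 0]
}}

```text
time_s: 28.2
tcp_pos: [0.4924, 0.2911, 0.1258]
eef_rot: [-46.9, 89.8, 43.1]
contact_force: [-0.2, 0.2, -1.2]
gripper_width: 0.0495
```

{"fn": "play_rows", "kwargs": {
  "series": [0.018, 0, 0, 0, 0.015, 0, 0, 0, 0.01, 0, 0, 0, 0.005, 0, 0, 0, 0, 0, 0, 0]
}}

```text
time_s: 28.62
tcp_pos: [0.4909, 0.2897, 0.0753]
eef_rot: [138.4, 89.9, -131.6]
contact_force: [0.2, 0.4, -1.0]
gripper_width: 0.0493
```

Run:
```python
from h import *
c=capture("side"); crop(c,"pics/j.png",290,230,160,140,4)
c=capture("top"); crop(c,"pics/j2.png",150,200,110,120,5)
print(get_state()["tcp_pos"],get_state()["contact_force"])
```

```text
[0.49160535 0.29084979 0.07694884] [-0.05394874 -0.56457055 -0.81293443]
```

View pics/j.png

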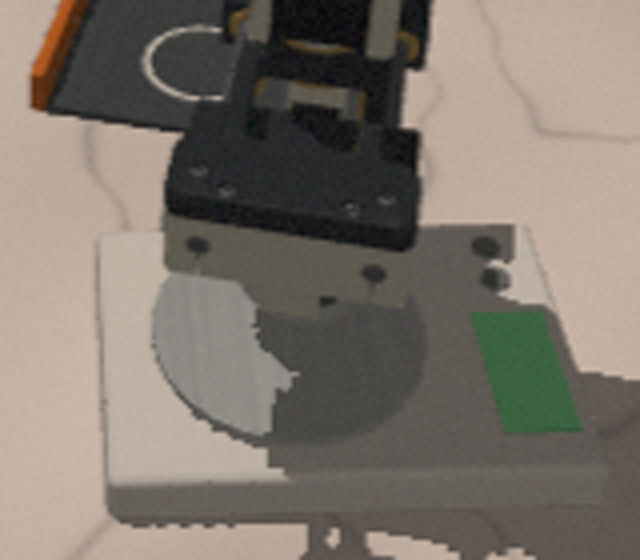

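View pics/j2.png

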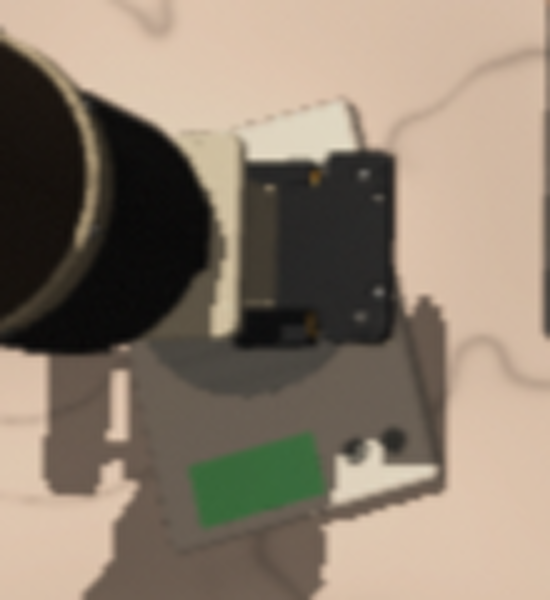

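Run:
```python
from h import *
c=capture("side")
for X in [(.4915,.291,.077),(.4915,.316,.077),(.4915,.291,.032),(.4915,.316,.12)]: print((w2p(c,X)-[320,270])*8)
im=c["img"].copy(); im=np.clip(im.astype(float)*2.2-60,0,255).astype(np.uint8); c["img"]=im
crop(c,"pics/k.png",320,270,90,75,8)
```

```text
[350.49634305 161.92889121]
[334.98815841 256.55027955]
[333.72752198 324.42838536]
[352.25160438  87.06674331]
```

View pics/k.png

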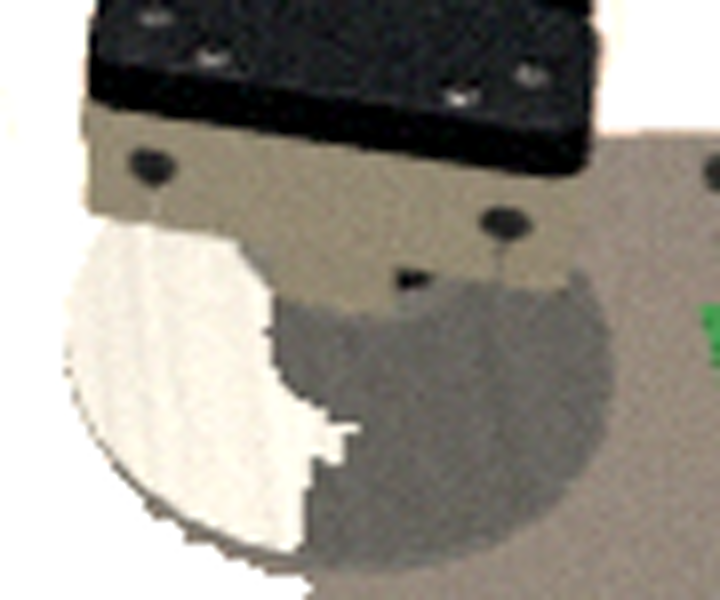

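{"fn": "play_rows", "kwargs": {
  "series": [0.01, 0, 0, 0, 0.008, 0, 0, 0, 0.005, 0, 0, 0, 0.002, 0, 0, 0, 0, 0, 0, 0]
}}

```text
time_s: 29.18
tcp_pos: [0.4907, 0.2907, 0.0507]
eef_rot: [137.6, 89.9, -132.4]
contact_force: [-0.4, 0.5, -1.9]
gripper_width: 0.0498
```

{"fn": "play_rows", "kwargs": {
  "series": [0, 0, 0, 0, 0, 0, 0, 0, 0.001, 0, 0, 0, 0, 0, 0, 0, 0, 0, 0, 0]
}}

```text
time_s: 29.6
tcp_pos: [0.4912, 0.2911, 0.0507]
eef_rot: [-43.3, 90.0, 46.7]
contact_force: [-0.3, -0.5, -0.4]
gripper_width: 0.0499
```

{"fn": "play_rows", "kwargs": {
  "series": [0.001, 0, 0, 0, 0, 0, 0, 0, 0, 0, 0, 0, 0, 0, 0, 0, 0, 0, 0, 0]
}}

```text
time_s: 30.02
tcp_pos: [0.4911, 0.2911, 0.0496]
eef_rot: [-34.4, 90.0, 55.6]
contact_force: [0.3, -0.5, -0.9]
gripper_width: 0.0496
```

{"fn": "play_rows", "kwargs": {
  "series": [0.001, 0, 0, 0, 0, 0, 0, 0, 0, 0, 0, 0, 0, 0, 0, 0, 0, 0, 0, 0]
}}

```text
time_s: 30.43
tcp_pos: [0.4911, 0.291, 0.0485]
eef_rot: [142.3, 90.0, -127.7]
contact_force: [-0.2, -0.2, -1.4]
gripper_width: 0.0496
```

{"fn": "play_rows", "kwargs": {
  "series": [0.001, 0, 0, 0, 0, 0, 0, 0, 0, 0, 0, 0, 0, 0, 0, 0, 0, 0, 0, 0]
}}

```text
time_s: 30.85
tcp_pos: [0.4912, 0.291, 0.0485]
eef_rot: [-71.9, 90.0, 18.1]
contact_force: [-3.8, -1.3, 7.5]
gripper_width: 0.0497
```

{"fn": "play_rows", "kwargs": {
  "series": [0, 0, 0, 0, 0, 0, 0, 0, 0, 0, 0, 0, 0, 0, 0, 0, 0, 0, 0, 0],
  "jaw": 85
}}

```text
time_s: 31.27
tcp_pos: [0.4911, 0.291, 0.0474]
eef_rot: [130.6, 90.0, -139.3]
contact_force: [0.1, -0.4, 0.6]
gripper_width: 0.0729
```

{"fn": "play_rows", "kwargs": {
  "series": [0, 0, 0, 0, 0, 0, 0, 0, -0.005, 0, 0, 0, -0.015, 0, 0, 0, -0.025, 0, 0, 0]
}}

```text
time_s: 31.68
tcp_pos: [0.4899, 0.2898, 0.0911]
eef_rot: [134.5, 89.7, -135.5]
contact_force: [0.3, -0.3, 0.0]
gripper_width: 0.0746
```

{"fn": "play_rows", "kwargs": {
  "series": [-0.035, 0, 0, 0, -0.035, 0, 0, 0, -0.022, 0, -0.01, 0, 0, 0, -0.03, 0, 0, 0.002, -0.037, 0]
}}

```text
time_s: 32.1
tcp_pos: [0.4902, 0.2153, 0.1867]
eef_rot: [-50.2, 89.8, 40.0]
contact_force: [0.3, -0.8, 0.0]
gripper_width: 0.0744
```

{"fn": "play_rows", "kwargs": {
  "series": [0, 0.003, -0.037, 0, 0, 0.004, -0.037, 0, 0, 0.005, -0.037, 0, 0, 0.006, -0.037, 0, 0, 0.006, -0.037, 0]
}}

```text
time_s: 32.52
tcp_pos: [0.4646, 0.0274, 0.1851]
eef_rot: [-68.1, 90.0, 22.0]
contact_force: [1.6, -1.4, -0.3]
gripper_width: 0.0746
```

Run:
```python
from h import *
c=capture("top"); crop(c,"pics/l.png",160,210,90,110,5)
c2=capture("side"); crop(c2,"pics/l2.png",290,270,160,120,5)
print(get_state()["tcp_pos"],get_state()["contact_force"])
```

```text
[0.4635603  0.0252213  0.18503738] [0.09909858 0.99785226 1.16613931]
```

View pics/l.png

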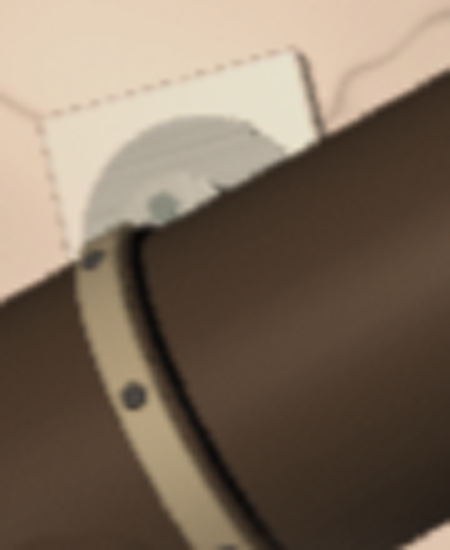

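View pics/l2.png

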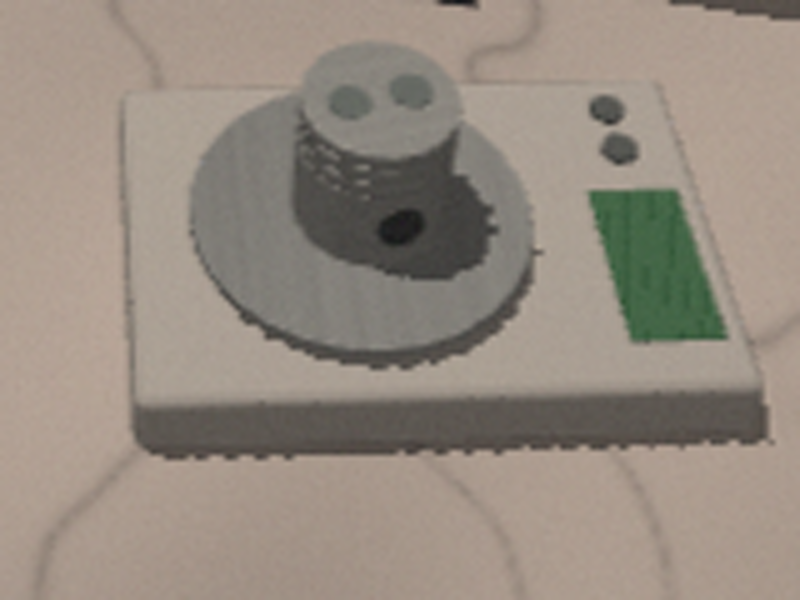

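Run:
```python
from h import *
c=capture("side")
f=lambda u,v,x0,y0,k:(x0+(u+.5)/k-.5,y0+(v+.5)/k-.5)
print(p2w(c,f(381,98,290,270,5),.080))
# pan edge extremes
for u,v in((191,215),(533,245),(365,352)):print(p2w(c,f(u,v,290,270,5),.032))
print((w2p(c,(.4915,.291,.032))-[290,270])*5)
print(get_state()["tcp_pos"])
```

```text
[0.48863854 0.29115721]
[0.54375206 0.30711453]
[0.43652975 0.29555392]
[0.48334776 0.34770663]
[358.57970124 202.76774085]
[0.46460923 0.02688856 0.18520345]
```

{"fn": "play_rows", "kwargs": {
  "series": [0, 0.003, -0.025, 0, 0, 0.008, -0.033, 0, 0, 0.008, -0.034, 0, 0, 0.008, -0.034, 0, 0, 0.008, -0.034, 0]
}}

```text
time_s: 33.08
tcp_pos: [0.4303, -0.1316, 0.1851]
eef_rot: [-85.5, 89.9, 4.7]
contact_force: [0.6, -0.2, -0.3]
gripper_width: 0.0747
```

{"fn": "play_rows", "kwargs": {
  "series": [0, 0.008, -0.034, 0, 0, 0.008, -0.034, 0, 0, 0.008, -0.034, 0, 0, 0.008, -0.03, 0, 0, 0.0065, -0.019, 0]
}}

```text
time_s: 33.5
tcp_pos: [0.3919, -0.2838, 0.1848]
eef_rot: [-148.5, 90.0, -58.5]
contact_force: [0.2, -0.7, 0.8]
gripper_width: 0.0746
```

{"fn": "play_rows", "kwargs": {
  "series": [0, 0.001, -0.01, 0, 0, 0, -0.002, 0, 0, 0, 0, 0, 0.01, 0, 0, 0, 0.022, 0, 0, 0]
}}

```text
time_s: 33.92
tcp_pos: [0.3931, -0.2936, 0.1541]
eef_rot: [-109.7, 89.7, -19.5]
contact_force: [0.8, -0.1, 0.0]
gripper_width: 0.0743
```

{"fn": "play_rows", "kwargs": {
  "series": [0.025, 0, 0, 0, 0.02, 0, 0, 0, 0.01, 0, 0, 0, 0.005, 0, 0, 0, 0, 0, 0, 0]
}}

```text
time_s: 34.33
tcp_pos: [0.3905, -0.2928, 0.0913]
eef_rot: [71.8, 89.9, 161.9]
contact_force: [-0.7, -0.4, 0.4]
gripper_width: 0.0742
```

{"fn": "play_rows", "kwargs": {
  "series": [0, 0, 0, 0, 0, 0, 0, 0, 0, 0, 0, 0, 0, 0, 0, 0, 0, 0, 0, 0]
}}

```text
time_s: 34.75
tcp_pos: [0.3911, -0.2941, 0.0931]
eef_rot: [-104.8, 89.9, -14.8]
contact_force: [0.6, -0.4, 0.2]
gripper_width: 0.0745
```

{"fn": "play_rows", "kwargs": {
  "series": [0, 0, 0, 0, 0, 0, 0, 0, 0, 0, 0, 0, 0, 0, 0, 0, 0, 0, 0, 0],
  "jaw": 0,
  "squeeze": 25
}}

```text
time_s: 35.17
tcp_pos: [0.3908, -0.294, 0.0925]
eef_rot: [42.0, 90.0, 132.0]
contact_force: [-0.2, 1.6, -0.6]
gripper_width: 0.0466
```

{"fn": "play_rows", "kwargs": {
  "series": [0, 0, 0, 0, 0, 0, 0, 0, 0, 0, 0, 0, 0, 0, 0, 0, 0, 0, 0, 0]
}}

```text
time_s: 35.58
tcp_pos: [0.3907, -0.294, 0.0925]
eef_rot: [70.0, 90.0, 160.0]
contact_force: [0.1, -0.0, -0.9]
gripper_width: 0.0458
```

{"fn": "play_rows", "kwargs": {
  "series": [-0.003, 0, 0, 0, -0.01, 0, 0, 0, -0.02, 0, 0, 0, -0.027, 0, 0, 0, -0.03, 0, 0, 0]
}}

```text
time_s: 36.0
tcp_pos: [0.3896, -0.2935, 0.1825]
eef_rot: [66.6, 89.8, 156.6]
contact_force: [0.9, -0.9, -3.5]
gripper_width: 0.0453
```

{"fn": "play_rows", "kwargs": {
  "series": [-0.027, 0, 0, 0, -0.015, 0, 0.008, 0, -0.01, -0.003, 0.02, 0, 0, -0.01, 0.03, 0, 0, -0.014, 0.034, 0]
}}

```text
time_s: 36.42
tcp_pos: [0.4172, -0.2016, 0.2353]
eef_rot: [-79.1, 89.9, 10.8]
contact_force: [1.1, 0.5, -3.0]
gripper_width: 0.0457
```

{"fn": "play_rows", "kwargs": {
  "series": [0, -0.014, 0.034, 0, 0, -0.014, 0.034, 0, 0, -0.014, 0.034, 0, 0, -0.014, 0.034, 0, 0, -0.014, 0.034, 0]
}}

```text
time_s: 36.83
tcp_pos: [0.4876, -0.0301, 0.2347]
eef_rot: [29.1, 90.0, 119.1]
contact_force: [1.0, -1.0, -2.6]
gripper_width: 0.0455
```

{"fn": "play_rows", "kwargs": {
  "series": [0, -0.014, 0.034, 0, 0, -0.014, 0.034, 0, 0, -0.014, 0.026, 0, 0, -0.014, 0.022, 0, 0, -0.009, 0.014, 0]
}}

```text
time_s: 37.25
tcp_pos: [0.5533, 0.1004, 0.2341]
eef_rot: [94.7, 90.0, -175.2]
contact_force: [0.0, 0.4, -2.3]
gripper_width: 0.0456
```

{"fn": "play_rows", "kwargs": {
  "series": [0, -0.004, 0.006, 0, 0, 0, 0, 0, 0, 0, 0, 0, 0.01, 0, 0, 0, 0.02, 0, 0, 0]
}}

```text
time_s: 37.67
tcp_pos: [0.5576, 0.1034, 0.2064]
eef_rot: [-68.0, 89.7, 22.0]
contact_force: [-0.0, 0.6, -2.5]
gripper_width: 0.0458
```

{"fn": "play_rows", "kwargs": {
  "series": [0.025, 0, 0, 0, 0.025, 0, 0, 0, 0.02, 0, 0, 0, 0.01, 0, 0, 0, 0.005, 0, 0, 0]
}}

```text
time_s: 38.08
tcp_pos: [0.5553, 0.1027, 0.1179]
eef_rot: [115.4, 89.8, -154.6]
contact_force: [0.4, -0.7, -2.3]
gripper_width: 0.0456
```

{"fn": "play_rows", "kwargs": {
  "series": [0, 0, 0, 0, 0.005, 0, 0, 0, 0.008, 0, 0, 0, 0.005, 0, 0, 0, 0.003, 0, 0, 0]
}}

```text
time_s: 38.5
tcp_pos: [0.5565, 0.104, 0.0981]
eef_rot: [75.2, 90.0, 165.2]
contact_force: [-0.3, -0.2, -2.9]
gripper_width: 0.0459
```

{"fn": "play_rows", "kwargs": {
  "series": [0.003, 0, 0, 0, 0.001, 0, 0, 0, 0, 0, 0, 0, 0, 0, 0, 0, 0, 0, 0, 0]
}}

```text
time_s: 38.92
tcp_pos: [0.5569, 0.1042, 0.0948]
eef_rot: [-70.8, 90.0, 19.2]
contact_force: [0.5, 0.1, -2.3]
gripper_width: 0.0455
```

{"fn": "play_rows", "kwargs": {
  "series": [0.001, 0, 0, 0, 0, 0, 0, 0, 0, 0, 0, 0, 0, 0, 0, 0, 0, 0, 0, 0]
}}

```text
time_s: 39.33
tcp_pos: [0.5567, 0.104, 0.0936]
eef_rot: [115.9, 90.0, -154.1]
contact_force: [-0.7, 0.0, -2.3]
gripper_width: 0.0455
```

{"fn": "play_rows", "kwargs": {
  "series": [0.001, 0, 0, 0, 0, 0, 0, 0, 0, 0, 0, 0, 0, 0, 0, 0, 0, 0, 0, 0]
}}

```text
time_s: 39.75
tcp_pos: [0.5571, 0.1042, 0.0935]
eef_rot: [-82.1, 89.9, 7.9]
contact_force: [-2.3, 0.6, 5.1]
gripper_width: 0.0459
```

{"fn": "play_rows", "kwargs": {
  "series": [0, 0, 0, 0, 0, 0, 0, 0, 0, 0, 0, 0, 0, 0, 0, 0, 0, 0, 0, 0],
  "jaw": 85
}}

```text
time_s: 40.17
tcp_pos: [0.5567, 0.1041, 0.0925]
eef_rot: [-143.7, 90.0, -53.7]
contact_force: [-0.2, -0.1, -0.8]
gripper_width: 0.0723
```

{"fn": "play_rows", "kwargs": {
  "series": [0, 0, 0, 0, 0, 0, 0, 0, -0.005, 0, 0, 0, -0.015, 0, 0, 0, -0.025, 0, 0, 0]
}}

```text
time_s: 40.58
tcp_pos: [0.5551, 0.1034, 0.1361]
eef_rot: [113.6, 89.7, -156.4]
contact_force: [0.5, 0.8, 0.2]
gripper_width: 0.0746
```

{"fn": "play_rows", "kwargs": {
  "series": [-0.027, 0, 0, 0, -0.02, 0.002, -0.015, 0, 0, 0.006, -0.03, 0, 0, 0.008, -0.036, 0, 0, 0.008, -0.036, 0]
}}

```text
time_s: 41.0
tcp_pos: [0.5325, -0.0136, 0.1855]
eef_rot: [-69.9, 89.9, 20.2]
contact_force: [0.9, -0.9, -0.3]
gripper_width: 0.0743
```

{"fn": "play_rows", "kwargs": {
  "series": [0, 0.008, -0.036, 0, 0, 0.008, -0.036, 0, 0, 0.008, -0.036, 0, 0, 0.008, -0.036, 0, 0, 0.008, -0.036, 0]
}}

```text
time_s: 41.42
tcp_pos: [0.4921, -0.1946, 0.1853]
eef_rot: [-95.0, 89.9, -5.0]
contact_force: [1.0, -0.3, 0.5]
gripper_width: 0.0742
```

{"fn": "play_rows", "kwargs": {
  "series": [0, 0.008, -0.034, 0, 0, 0.008, -0.032, 0, 0, 0.007, -0.022, 0, 0, 0.003, -0.01, 0, 0, 0.001, -0.004, 0]
}}

```text
time_s: 41.83
tcp_pos: [0.4651, -0.2964, 0.1847]
eef_rot: [117.3, 90.0, -152.8]
contact_force: [0.8, 0.6, 0.6]
gripper_width: 0.0746
```

{"fn": "play_rows", "kwargs": {
  "series": [0, 0, 0, 0, 0.01, 0, 0, 0, 0.025, 0, 0, 0, 0.025, 0, 0, 0, 0.018, 0, 0, 0]
}}

```text
time_s: 42.25
tcp_pos: [0.4655, -0.2932, 0.1044]
eef_rot: [45.8, 89.9, 135.9]
contact_force: [-0.8, -0.2, 0.0]
gripper_width: 0.0743
```

{"fn": "play_rows", "kwargs": {
  "series": [0.01, 0, 0, 0, 0.004, 0, 0, 0, 0, 0, 0, 0, 0, 0, 0, 0, 0, 0, 0, 0]
}}

```text
time_s: 42.67
tcp_pos: [0.4668, -0.295, 0.0937]
eef_rot: [-109.6, 89.9, -19.5]
contact_force: [-0.3, -0.2, 0.3]
gripper_width: 0.0744
```

Commanded (.466,-.294,.093).

{"fn": "play_rows", "kwargs": {
  "series": [0, 0, 0, 0, 0, 0, 0, 0, 0, 0, 0, 0, 0, 0, 0, 0, 0, 0, 0, 0],
  "jaw": 0
}}

```text
time_s: 43.08
tcp_pos: [0.4658, -0.2951, 0.0928]
eef_rot: [-102.9, 90.0, -12.9]
contact_force: [-0.7, 0.1, 0.5]
gripper_width: 0.0467
```

{"fn": "play_rows", "kwargs": {
  "series": [0, 0, 0, 0, 0, 0, 0, 0, 0, 0, 0, 0, 0, 0, 0, 0, 0, 0, 0, 0]
}}

```text
time_s: 43.5
tcp_pos: [0.4658, -0.295, 0.0927]
eef_rot: [-139.4, 90.0, -49.4]
contact_force: [-0.9, 1.1, 3.4]
gripper_width: 0.0458
```

{"fn": "play_rows", "kwargs": {
  "series": [-0.003, 0, 0, 0, -0.01, 0, 0, 0, -0.02, 0, 0, 0, -0.027, 0, 0, 0, -0.03, 0, 0, 0]
}}

```text
time_s: 43.92
tcp_pos: [0.4647, -0.2946, 0.1829]
eef_rot: [70.9, 89.8, 160.9]
contact_force: [1.1, -0.8, -2.1]
gripper_width: 0.0457
```

{"fn": "play_rows", "kwargs": {
  "series": [-0.027, 0, 0, 0, -0.015, 0, 0.008, 0, -0.01, -0.001, 0.02, 0, 0, -0.003, 0.03, 0, 0, -0.004, 0.034, 0]
}}

```text
time_s: 44.33
tcp_pos: [0.4736, -0.2027, 0.2358]
eef_rot: [-89.6, 89.9, 0.3]
contact_force: [1.1, -0.0, -3.8]
gripper_width: 0.0456
```

{"fn": "play_rows", "kwargs": {
  "series": [0, -0.004, 0.034, 0, 0, -0.004, 0.034, 0, 0, -0.004, 0.034, 0, 0, -0.004, 0.034, 0, 0, -0.004, 0.034, 0]
}}

```text
time_s: 44.75
tcp_pos: [0.4933, -0.0314, 0.2352]
eef_rot: [-48.0, 90.0, 42.0]
contact_force: [0.1, 0.3, -2.7]
gripper_width: 0.0458
```

{"fn": "play_rows", "kwargs": {
  "series": [0, -0.004, 0.03, 0, 0, -0.003, 0.024, 0, 0, -0.003, 0.014, 0, 0, -0.001, 0.006, 0, 0, 0, 0.002, 0]
}}

```text
time_s: 45.17
tcp_pos: [0.5047, 0.0437, 0.2346]
eef_rot: [104.0, 90.0, -166.0]
contact_force: [0.3, -0.0, -1.8]
gripper_width: 0.0454
```

{"fn": "play_rows", "kwargs": {
  "series": [0, 0, 0, 0, 0, 0, 0, 0, 0.01, 0, 0, 0, 0.02, 0, 0, 0, 0.025, 0, 0, 0]
}}

```text
time_s: 45.58
tcp_pos: [0.5054, 0.0424, 0.1798]
eef_rot: [-67.8, 89.8, 22.1]
contact_force: [0.1, -0.4, -3.6]
gripper_width: 0.0463
```

Run:
```python
from h import *
c=capture("side"); crop(c,"pics/m.png",270,110,160,120,5)
print(get_state()["tcp_pos"],get_state()["contact_force"])
```

```text
[0.50197501 0.04162833 0.17375514] [-2.8311637  -0.7769516  -8.12312604]
```

View pics/m.png

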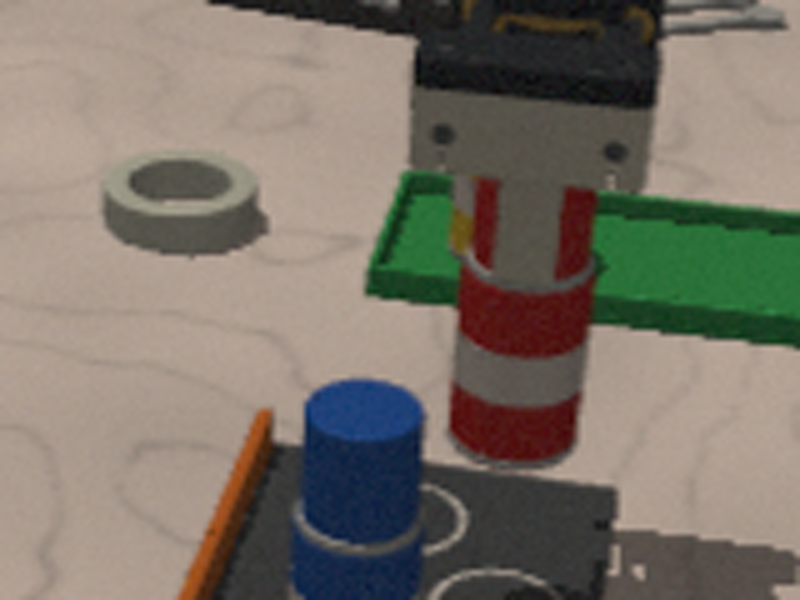

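{"fn": "play_rows", "kwargs": {
  "series": [0.015, 0, 0.001, 0, 0.02, 0, 0, 0, 0.02, 0, 0, 0, 0.015, 0, 0, 0, 0.007, 0, 0, 0]
}}

```text
time_s: 46.05
tcp_pos: [0.5034, 0.0428, 0.1006]
eef_rot: [111.1, 89.8, -159.0]
contact_force: [-0.4, -0.7, -3.0]
gripper_width: 0.0456
```

{"fn": "play_rows", "kwargs": {
  "series": [0.004, 0, 0, 0, 0.002, 0, 0, 0, 0, 0, 0, 0, 0, 0, 0, 0, 0, 0, 0, 0]
}}

```text
time_s: 46.47
tcp_pos: [0.5052, 0.0442, 0.0974]
eef_rot: [-67.8, 89.9, 22.2]
contact_force: [0.5, -0.4, -2.6]
gripper_width: 0.0454
```

{"fn": "play_rows", "kwargs": {
  "series": [0.002, 0, 0, 0, 0, 0, 0, 0, 0, 0, 0, 0, 0, 0, 0, 0, 0, 0, 0, 0]
}}

```text
time_s: 46.88
tcp_pos: [0.5047, 0.0441, 0.0946]
eef_rot: [-77.7, 90.0, 12.3]
contact_force: [-0.8, -0.8, -3.0]
gripper_width: 0.0458
```

{"fn": "play_rows", "kwargs": {
  "series": [0.001, 0, 0, 0, 0, 0, 0, 0, 0, 0, 0, 0, 0, 0, 0, 0, 0, 0, 0, 0]
}}

```text
time_s: 47.3
tcp_pos: [0.5049, 0.0441, 0.0937]
eef_rot: [-76.7, 90.0, 13.3]
contact_force: [-0.3, 0.0, 0.1]
gripper_width: 0.0456
```

{"fn": "play_rows", "kwargs": {
  "series": [0, 0, 0, 0, 0, 0, 0, 0, 0, 0, 0, 0, 0, 0, 0, 0, 0, 0, 0, 0],
  "jaw": 85
}}

```text
time_s: 47.72
tcp_pos: [0.5047, 0.044, 0.0936]
eef_rot: [77.7, 90.0, 167.7]
contact_force: [-0.3, 0.1, -0.5]
gripper_width: 0.0717
```

{"fn": "play_rows", "kwargs": {
  "series": [0, 0, 0, 0, 0, 0, 0, 0, -0.005, 0, 0, 0, -0.015, 0, 0, 0, -0.025, 0, 0, 0]
}}

```text
time_s: 48.13
tcp_pos: [0.5031, 0.0435, 0.1373]
eef_rot: [110.8, 89.7, -159.2]
contact_force: [-0.1, 0.0, -0.2]
gripper_width: 0.0744
```

{"fn": "play_rows", "kwargs": {
  "series": [-0.027, 0, 0, 0, -0.019, 0, -0.015, 0, 0, -0.002, -0.03, 0, 0, -0.004, -0.036, 0, 0, -0.004, -0.036, 0]
}}

```text
time_s: 48.55
tcp_pos: [0.515, -0.0737, 0.1858]
eef_rot: [-76.1, 89.9, 14.0]
contact_force: [0.7, 0.3, -0.1]
gripper_width: 0.0744
```

{"fn": "play_rows", "kwargs": {
  "series": [0, -0.004, -0.036, 0, 0, -0.004, -0.036, 0, 0, -0.004, -0.036, 0, 0, -0.004, -0.036, 0, 0, -0.004, -0.03, 0]
}}

```text
time_s: 48.97
tcp_pos: [0.5346, -0.2493, 0.185]
eef_rot: [-135.0, 90.0, -45.0]
contact_force: [0.8, 1.1, -0.5]
gripper_width: 0.0743
```

{"fn": "play_rows", "kwargs": {
  "series": [0, -0.004, -0.024, 0, 0, -0.003, -0.014, 0, 0, 0, -0.007, 0, 0, 0, -0.003, 0, 0, 0, 0, 0]
}}

```text
time_s: 49.38
tcp_pos: [0.5416, -0.2948, 0.1845]
eef_rot: [54.3, 90.0, 144.3]
contact_force: [0.5, -0.5, 0.6]
gripper_width: 0.0744
```

{"fn": "play_rows", "kwargs": {
  "series": [0, 0, 0, 0, 0.01, 0, 0, 0, 0.025, 0, 0, 0, 0.025, 0, 0, 0, 0.018, 0, 0, 0]
}}

```text
time_s: 49.8
tcp_pos: [0.541, -0.2935, 0.1044]
eef_rot: [47.8, 89.9, 137.9]
contact_force: [0.6, 1.5, -0.7]
gripper_width: 0.0744
```

{"fn": "play_rows", "kwargs": {
  "series": [0.01, 0, 0, 0, 0.004, 0, 0, 0, 0, 0, 0, 0, 0, 0, 0, 0, 0, 0, 0, 0]
}}

```text
time_s: 50.22
tcp_pos: [0.5427, -0.295, 0.0939]
eef_rot: [-108.0, 89.9, -18.0]
contact_force: [0.6, -1.0, 0.6]
gripper_width: 0.0744
```

{"fn": "play_rows", "kwargs": {
  "series": [0, 0, 0, 0, 0, 0, 0, 0, 0, 0, 0, 0, 0, 0, 0, 0, 0, 0, 0, 0],
  "jaw": 0
}}

```text
time_s: 50.63
tcp_pos: [0.5418, -0.295, 0.0928]
eef_rot: [-94.1, 90.0, -4.1]
contact_force: [-0.9, 0.5, -0.5]
gripper_width: 0.0466
```

{"fn": "play_rows", "kwargs": {
  "series": [0, 0, 0, 0, 0, 0, 0, 0, 0, 0, 0, 0, 0, 0, 0, 0, 0, 0, 0, 0]
}}

```text
time_s: 51.05
tcp_pos: [0.5419, -0.295, 0.0927]
eef_rot: [-127.8, 90.0, -37.8]
contact_force: [-0.5, 0.6, 2.4]
gripper_width: 0.0457
```

{"fn": "play_rows", "kwargs": {
  "series": [-0.003, 0, 0, 0, -0.01, 0, 0, 0, -0.02, 0, 0, 0, -0.027, 0, 0, 0, -0.03, 0, 0, 0]
}}

```text
time_s: 51.47
tcp_pos: [0.5408, -0.2946, 0.1828]
eef_rot: [72.4, 89.8, 162.4]
contact_force: [1.3, 0.2, -2.1]
gripper_width: 0.0455
```

{"fn": "play_rows", "kwargs": {
  "series": [-0.027, 0, 0, 0, -0.015, 0, 0.008, 0, -0.01, -0.001, 0.02, 0, 0, -0.002, 0.03, 0, 0, -0.002, 0.034, 0]
}}

```text
time_s: 51.88
tcp_pos: [0.5467, -0.2028, 0.2358]
eef_rot: [-89.9, 89.9, 0.0]
contact_force: [0.5, 0.3, -2.5]
gripper_width: 0.0458
```

{"fn": "play_rows", "kwargs": {
  "series": [0, -0.002, 0.034, 0, 0, -0.002, 0.034, 0, 0, -0.002, 0.034, 0, 0, -0.002, 0.032, 0, 0, -0.001, 0.025, 0]
}}

```text
time_s: 52.3
tcp_pos: [0.5554, -0.0417, 0.2352]
eef_rot: [-33.1, 90.0, 57.0]
contact_force: [0.2, 0.3, -3.2]
gripper_width: 0.0458
```

{"fn": "play_rows", "kwargs": {
  "series": [0, 0, 0.015, 0, 0, 0, 0.008, 0, 0, 0, 0.0035, 0, 0, 0, 0, 0, 0, 0, 0, 0]
}}

```text
time_s: 52.72
tcp_pos: [0.5556, -0.018, 0.2347]
eef_rot: [123.7, 90.0, -146.3]
contact_force: [-0.9, -0.4, -2.0]
gripper_width: 0.0452
```

{"fn": "play_rows", "kwargs": {
  "series": [0.01, 0, 0, 0, 0.02, 0, 0, 0, 0.025, 0, 0, 0, 0.025, 0, 0, 0, 0.02, 0, 0, 0]
}}

```text
time_s: 53.13
tcp_pos: [0.5546, -0.0187, 0.1321]
eef_rot: [93.7, 89.9, -176.4]
contact_force: [0.4, -1.0, -1.8]
gripper_width: 0.0458
```

{"fn": "play_rows", "kwargs": {
  "series": [0.015, 0, 0, 0, 0.01, 0, 0, 0, 0.005, 0, 0, 0, 0.004, 0, 0, 0, 0.002, 0, 0, 0]
}}

```text
time_s: 53.55
tcp_pos: [0.556, -0.0177, 0.0985]
eef_rot: [-96.7, 90.0, -6.7]
contact_force: [1.1, 0.5, -1.9]
gripper_width: 0.0457
```

{"fn": "play_rows", "kwargs": {
  "series": [0.003, 0, 0, 0, 0.001, 0, 0, 0, 0, 0, 0, 0, 0, 0, 0, 0, 0, 0, 0, 0]
}}

```text
time_s: 53.97
tcp_pos: [0.556, -0.0173, 0.095]
eef_rot: [-76.3, 90.0, 13.8]
contact_force: [0.3, -0.8, -2.6]
gripper_width: 0.0458
```

{"fn": "play_rows", "kwargs": {
  "series": [0.001, 0, 0, 0, 0, 0, 0, 0, 0, 0, 0, 0, 0, 0, 0, 0, 0, 0, 0, 0]
}}

```text
time_s: 54.38
tcp_pos: [0.5559, -0.0174, 0.0937]
eef_rot: [-78.7, 90.0, 11.3]
contact_force: [1.1, 0.5, -1.0]
gripper_width: 0.0454
```

{"fn": "play_rows", "kwargs": {
  "series": [0.0005, 0, 0, 0, 0, 0, 0, 0, 0, 0, 0, 0, 0, 0, 0, 0, 0, 0, 0, 0]
}}

```text
time_s: 54.8
tcp_pos: [0.556, -0.0174, 0.0937]
eef_rot: [-85.3, 90.0, 4.7]
contact_force: [-1.8, 0.3, 6.3]
gripper_width: 0.0457
```

{"fn": "play_rows", "kwargs": {
  "series": [0, 0, 0, 0, 0, 0, 0, 0, 0, 0, 0, 0, 0, 0, 0, 0, 0, 0, 0, 0],
  "jaw": 85
}}

```text
time_s: 55.22
tcp_pos: [0.5556, -0.0175, 0.0929]
eef_rot: [106.7, 90.0, -163.2]
contact_force: [-0.7, -0.2, -0.3]
gripper_width: 0.0718
```

{"fn": "play_rows", "kwargs": {
  "series": [0, 0, 0, 0, 0, 0, 0, 0, -0.005, 0, 0, 0, -0.015, 0, 0, 0, -0.025, 0, 0, 0]
}}

```text
time_s: 55.63
tcp_pos: [0.5541, -0.0177, 0.1366]
eef_rot: [101.1, 89.7, -168.9]
contact_force: [0.2, -0.2, -0.2]
gripper_width: 0.0746
```

{"fn": "play_rows", "kwargs": {
  "series": [-0.03, 0, 0, 0, -0.03, 0, 0, 0, -0.01, 0, -0.02, 0, 0, 0, -0.034, 0, 0, 0, -0.036, 0]
}}

```text
time_s: 56.05
tcp_pos: [0.5565, -0.1074, 0.2101]
eef_rot: [-81.9, 89.8, 8.3]
contact_force: [0.5, 0.0, -1.4]
gripper_width: 0.0748
```

{"fn": "play_rows", "kwargs": {
  "series": [0, 0, -0.036, 0, 0, 0, -0.036, 0, 0, 0, -0.036, 0, 0, 0, -0.036, 0, 0, 0.01, -0.036, 0]
}}

```text
time_s: 56.47
tcp_pos: [0.5465, -0.2893, 0.2083]
eef_rot: [-129.5, 90.0, -39.5]
contact_force: [1.6, -0.6, 0.7]
gripper_width: 0.0744
```

{"fn": "play_rows", "kwargs": {
  "series": [0, 0.02, -0.036, 0, 0, 0.03, -0.036, 0, 0, 0.03, -0.034, 0, 0, 0.025, -0.025, 0, 0, 0.01, -0.01, 0]
}}

```text
time_s: 56.88
tcp_pos: [0.4334, -0.4242, 0.2084]
eef_rot: [99.5, 90.0, -170.6]
contact_force: [0.4, 0.7, -1.2]
gripper_width: 0.0747
```

Run:
```python
from h import *
c=capture("top"); cv2.imwrite("pics/z.png",c["img"]); crop(c,"pics/z1.png",250,185,110,90,7); crop(c,"pics/z2.png",160,210,90,110,5)
c=capture("side"); cv2.imwrite("pics/z3.png",c["img"])
print(get_state()["tcp_pos"],get_state()["contact_force"])
```

```text
[ 0.43449256 -0.42348502  0.20844444] [-0.66582084 -0.05612366  0.09826144]
```

View pics/z1.png

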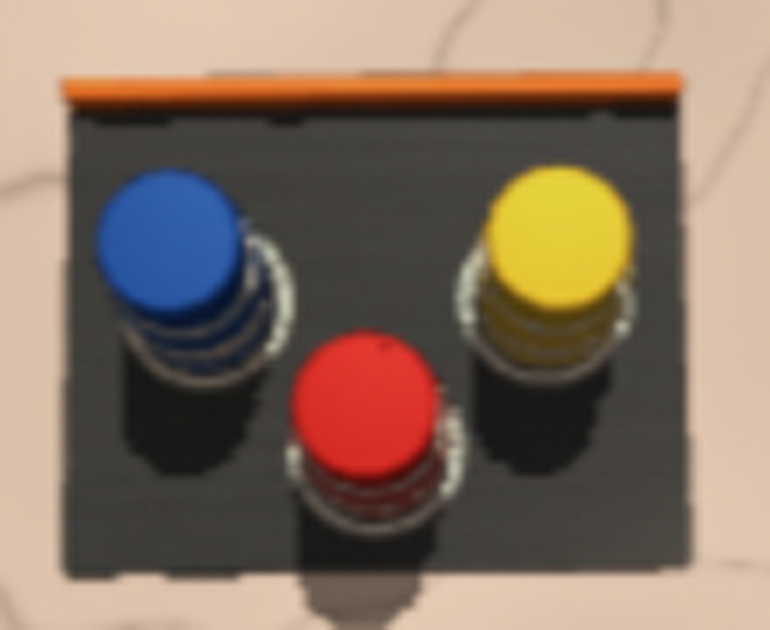

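View pics/z2.png

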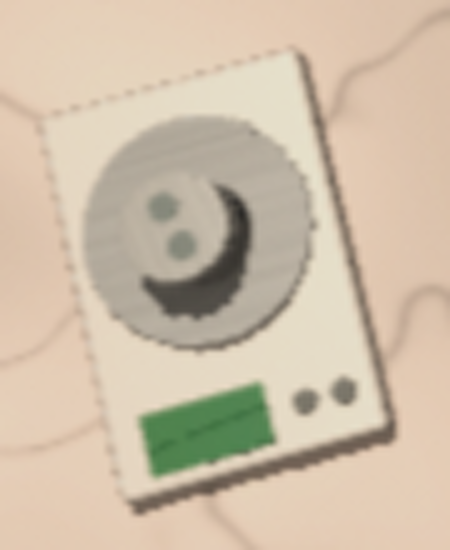

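View pics/z3.png

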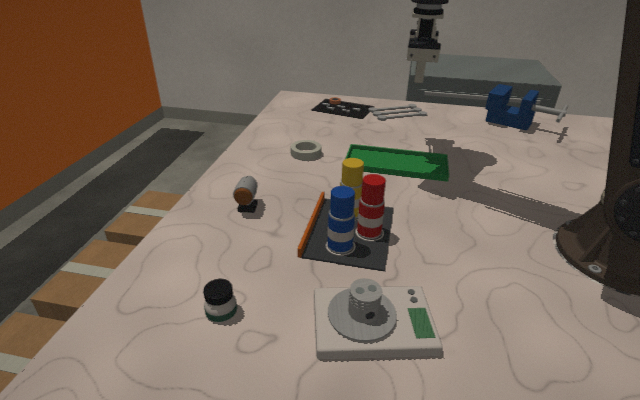

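Run:
```python
from h import *
from plant import close_job
c=capture("top")
f=lambda u,v,x0,y0,k:(x0+(u+.5)/k-.5,y0+(v+.5)/k-.5)
print(p2w(c,f(175,225,160,210,5),.080),p2w(c,f(199,232,160,210,5),.032))
for n,u,v in[("blue",170,241),("red",365,405),("yel",560,237)]: print(n,p2w(c,f(u,v,250,185,7),.136))
s=get_state();print(s["time_s"],np.abs(s["qd"]).max())
print(close_job())
```

```text
[0.49079371 0.28901489] [0.49134227 0.29074849]
blue [0.55857961 0.1032694 ]
red [0.505826   0.04359978]
yel [ 0.55657173 -0.01815979]
57.0333 2.1346404775863435
the job is handed in; nothing more can be done
None
```

I finished the task and handed the job in at about 57 s of the 144 s allowed; the hand-in gave no verdict. I moved the three cans upright into the tray and set the piston crown up on the pan. Then I put the blue, red and yellow cans back in their own rings and withdrew the arm over the far side of the tray.

My last camera checks, just before handing in:
- **Piston:** it stands crown up about 2 mm from the measured middle of the pan. It first touched the pan with only about 8 N on the wrist sensor.
- **Cans:** all three stand upright, each measured about 1 mm from where it started.
- **Bystanders:** the jar, tape roll and lamp look unmoved in the side view. I compared them by eye only.
- **Arm:** it was clear of everything and at rest apart from small settling, with joint speeds of about 2 degrees/s.

None of the checks failed or disagreed with each other.

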